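Shingle slide cases on a drying tray

ROBOT

A 6-joint arm with a two-finger parallel gripper is mounted at the origin on the work surface. World frame = base frame: x ahead of the robot, y to its left, z up, the work surface at z = 0. Lengths are in m, angles in degrees, forces in N, time in s.
With the tool pointing down it reaches from about 0.25 to 0.725 m from the base axis. Payload 9.7 kg.
Tool frame: the origin (TCP) lies at the very end of the fingers, on their centre line; the grasp point (between the pads) lies 19 mm behind it; z points along the fingers, y is the line along which they close (so a half turn about z gives the same grasp; the last joint's range is limited). The gripper opens to 85 mm and grips with 20 to 120 N. Pads are 22 mm wide; open, the fingers measure 114 mm over their backs; the gripper's body (76 mm by 85 mm) begins 54 mm behind the grasp point. The pads swing forward as they close: fully open they stand 13 mm farther back than shut.
Start: joints at [71.562, 4.979, 10.078, 95.1, 0, 90], TCP at [0.174, 0.522, 0.197] pointing down, gripper open.
Joint ranges: [-179.16, 179.16], [-48.56, 103.87], [-65.8, 70.77], [-126.05, 130.52], [-82.76, 87.17], [-180, 180]. Speed limits (degrees/s): [127.2, 127.2, 147.25, 180, 180, 180].

INTERFACE

Orientations are given as [roll, pitch, yaw] about the fixed x, y, z axes, in that order (R = Rz(yaw) Ry(pitch) Rx(roll)).
In Python, from workcell import bot gives the robot as it stands.
- The arm moves only by the tool arm_command, never from a script. Its argument "series" is a list of rows, each a list of 4 numbers: the shift along the tool's x, y, z in m, then the turn about the tool's z in rad. A call has exactly 5 rows; each row is the pose to reach, as a shift and turn from the pose commanded when the call began, along the tool's axes at that moment; what a row does not reach only later rows make up. A row lasts 1/10 s, in which the tool goes at most 50 mm and 8.59 degrees, less where a joint would pass 70% of its speed; a pose out of reach is approached as far as the arm can. A call with a gripper value outside its range is refused whole. "hand" is the finger opening in m, from 0 to 0.0854, set as the call begins (left out, the last holds). The fingers move at their own pace and stop on an object; "grip_force" is the grip in N (left out, the last holds). Time passes only in rows, so rows that repeat a pose let the fingers close, or fill a call up. It gives the time, the measured TCP pose, the force, the opening and the grip force at its end, in the units of the state.
- bot.get_obs(): the state, without advancing time (a new reading comes with each control period).
- bot.camera(name): name is "side" or "top" or "wrist"; returns a dict with "color" (480x640x3 uint8, blue, green, red), "camera_matrix" (3x3 intrinsics, pixels), "xyz" and "orientation" of the camera in the world; the wrist camera has in their place "T_tool_cam" (4x4, takes a point from camera to tool coordinates, whose origin is the TCP and whose axes are the flange's). Camera axes: x right, y up, looking along -z (the intrinsics and any distortion apply to the point x, -y, -z); pixel columns grow to the right and rows downward; lengths in m; the calibration is good to about 2 mm. A picture is of the moment at which its call begins: read the wrist's pose just before it. There is no depth.
- bot.job_done(): hands the job in; it is judged then, once.
Trained networks look in the newest picture that a camera, given by its name, has taken for a name from the list of things; names that differ only in an ending like _2 or _b are one class to them, and where a whole thing is asked for, a point or a joint stands for the part that bears it (a point fixed in the world has none). Each returns a list of dicts, best first, with "confidence" (0 to 1); they miss things now and then, are a little off and sometimes report something else, mostly with a low value. They report only what shows in the picture. A call takes as long as a camera call. They do not tell look-alikes from the thing itself.
- bot.find_in(camera, target): "location" ([column, row] in pixels, amid what is visible of it).
- bot.mark_of(camera, target): "location" ([column, row] in pixels: a listed point, or the origin of a listed thing).
The state is a dict: "time": time; "q": joint angles; "qd": joint speeds; "joint_efforts": joint torques, N m; "ee_pos": TCP position; "tcp_rot": TCP orientation; "wrist_force": force on the tool from outside, world axes, zero at the start; "torque": the same for the moment, N m; "opening": finger opening in m; "grasp_force": force on a finger pad.
Only numpy, scipy, OpenCV 4.12 (cv2) and the standard library are available. Lean on these libraries where they do the work, as an engineer would, in place of code of your own. Each camera call takes 0.05 s, during which the arm holds its last target. There are 200 camera calls.

TASK

Swing the steel backrest of the ribbed aluminium tray all the way up and over until it rests on its stop, then shingle the three flat slide cases against it in a leaning, overlapping fan, labelled ends uppermost and labels facing out: the longest first, with its lower edge in the groove next to the hinge, the middle-length one in the next groove, the shortest in the groove farthest from the hinge. Set each case squarely across the middle of the tray, lower edge down in its own groove, leaning back on what is behind it (the backrest or the case before). Leave the jar, the white box and the dish where they are.

Things in the scene. Friction and masses are not known exactly. Their poses are not given: they have to be found in the camera images.
- tray: low aluminium tray fixed to the bench, 200 x 110 mm (x, y), bed top at z = 12 mm. Origin: centre of its underside; x points roughly towards the robot, along the fan, y along the ribs. Three ribs 4 mm wide and 5 mm high cross the bed, centred at x = -6, -36 and -66 mm. A groove is the 26 mm of bed on the hinge (+x) side of a rib; the rib keeps an edge from sliding away from the backrest
- groove_long (a point): on the bed in the groove next to the hinge (tray x = 2, y = 0, z = 12 mm): best place for the middle of the long case's lower edge, which may lie from 6 mm less to 18 mm more in tray x. The case then leans back about 31 degrees above the horizontal, label end high and towards the robot
- groove_middle (a point): the same in the middle groove (tray x = -28 mm; edge from 6 mm less to 18 mm more), for the middle case, which then leans at about 30 degrees
- groove_short (a point): the same in the outer groove, farthest from the hinge (tray x = -58 mm; edge from 6 mm less to 18 mm more), for the short case, which then leans at about 28 degrees
- backrest (a joint): angle of the hinged backrest, rad: 0 lies flat over the ribs (to -x of the tray, away from the robot), 1.57 upright, 2.583 leaning on its stop towards the robot, 32 degrees above the horizontal (done from 2.5). A stiff hinge holds it wherever it is left (about 1 to 2 N at the bar moves it)
- hinge (a point): middle of the backrest's hinge line, which runs along the tray's y at x = 30 mm, z = 24 mm of the tray
- bar (a point): middle of the round bar, 8 mm thick, at the free end of the backrest, parallel to the hinge and 115 mm from it. The backrest is a steel panel 46 mm wide, 8 mm thick, reaching 82 mm from the hinge, then a flush wire loop 40 mm wide (32 mm clear inside) that ends in this bar, with 29 mm clear between panel and bar. The axes turn with the backrest
- long_case: the longest of three flat grey plastic slide cases: 150 x 60 x 12 mm (x, y, z). Origin: centre of its underside. x runs along its length towards the end that carries the blank white paper label; z out of its labelled face. Starts lying flat on the bench, label up, label end roughly towards the robot
- middle_case: the middle-length of three flat grey plastic slide cases: 125 x 60 x 12 mm (x, y, z). Origin: centre of its underside. x runs along its length towards the end that carries the blank white paper label; z out of its labelled face. Starts lying flat on the bench, label up, label end roughly towards the robot
- short_case: the shortest of three flat grey plastic slide cases: 100 x 60 x 12 mm (x, y, z). Origin: centre of its underside. x runs along its length towards the end that carries the blank white paper label; z out of its labelled face. Starts lying flat on the bench, label up, label end roughly towards the robot
- jar: bystander: brown glass jar, 66 mm across and 85 mm tall; origin: centre of its underside
- tip_box: bystander: white open box, 110 x 70 mm (x, y) and 40 mm tall; origin: centre of its underside
- dish: bystander: white dish, 70 mm across and 50 mm tall; origin: centre of its underside
- long_case_foot (a point): middle of the lower edge of the long case: the underside's edge at the end without a label, at (-75, 0, 0) mm in the case's frame
- long_case_label (a point): centre of the label of the long case, on its upper face 20 mm from the label end
- middle_case_foot (a point): middle of the lower edge of the middle case: the underside's edge at the end without a label, at (-62.5, 0, 0) mm in the case's frame
- middle_case_label (a point): centre of the label of the middle case, on its upper face 20 mm from the label end
- short_case_foot (a point): middle of the lower edge of the short case: the underside's edge at the end without a label, at (-50, 0, 0) mm in the case's frame
- short_case_label (a point): centre of the label of the short case, on its upper face 20 mm from the label end
Things that resemble listed ones, but are neither listed nor needed, are in the scene too. What is shaped like the middle_case but purple or red is not meant.

How it is judged:
By the outcome, as a careful person would: the job done as asked, in the order asked, and still so for the second after the job is handed in, with the robot touching nothing.
It also fails if it takes over 72 s, if anything falls off the work surface, if the arm or the gripper's body presses on something with over 40 N, if the wrist force passes 120 N, or if a joint passes its speed limit or range.

## Working session

There is one attempt and no reset: what is moved stays moved. The work goes in short steps, Python scripts to look and compute and a tool call to move; the robot and the scene stay as the last step left them, time stands still between calls to the robot, and variables do not carry over. Pictures are saved under pics/ and viewed, at most 10 in all, crops included, and the job is handed in when it is done.

Besides the shell and the picture viewer there is one more tool, called after "Call:" as name([rows], argument=value, ...), one row to a line, values as JSON. arm_command: Moves the arm, as the interface text tells. Its arguments: {"type":"object","properties":{"series":{"type":"array"},"hand":{"type":"number"},"grip_force":{"type":"number"}},"required":["series"]}

```bash
ls; mkdir -p pics; python3 - <<'E'
from workcell import bot
import cv2
o=bot.get_obs();print({k:o[k] for k in('time','ee_pos','tcp_rot','opening','wrist_force')})
names=['tray','groove_long','groove_middle','groove_short','hinge','bar','long_case','long_case_foot','long_case_label','middle_case','middle_case_foot','middle_case_label','short_case','short_case_foot','short_case_label','jar','tip_box','dish']
for c in('top','side'):
    d=bot.camera(c);cv2.imwrite(f'pics/{c}0.png',d['color']);print(c,d['camera_matrix'],d['xyz'],d['orientation'],[k for k in d])
    for n in names:
        print(n,[(round(r['confidence'],2),[round(float(v)) for v in r['location']]) for r in bot.mark_of(c,n)][:4])
print(bot.get_obs()['time'])
E
```

```text
pics
{'time': 0.0, 'ee_pos': array([0.17386689, 0.52150814, 0.19588067]), 'tcp_rot': array([-1.79924066e+02,  7.77779594e-04,  1.61561725e+02]), 'opening': 0.08538204789232101, 'wrist_force': array([ 0.74308186, -0.13174046, -0.01999412])}
top [[486.61253066   0.         325.34678322]
 [  0.         486.61253066 238.78572919]
 [  0.           0.           1.        ]] [ 0.31226038 -0.04505018  1.26122117] [ 11.70136436   0.30624871 -89.20319833] ['color', 'camera_matrix', 'xyz', 'orientation']
tray [(0.89, [318, 226]), (0.36, [187, 285])]
groove_long [(0.55, [320, 229])]
groove_middle [(0.67, [316, 219]), (0.51, [410, 205])]
groove_short [(0.88, [317, 208]), (0.18, [184, 286])]
hinge [(0.55, [320, 240]), (0.47, [320, 228])]
bar [(0.83, [318, 190]), (0.32, [458, 279])]
long_case [(0.9, [189, 266]), (0.64, [458, 277]), (0.57, [458, 264])]
long_case_foot [(0.76, [197, 241])]
long_case_label [(0.67, [186, 286])]
middle_case [(0.82, [455, 263]), (0.79, [510, 309]), (0.77, [509, 232])]
middle_case_foot [(0.89, [504, 335]), (0.73, [514, 211]), (0.7, [448, 239]), (0.42, [316, 206])]
middle_c
[... 583 characters left out ...]
44, 237])]
groove_short [(0.83, [348, 235])]
hinge [(0.96, [321, 239]), (0.68, [336, 305]), (0.39, [330, 245])]
bar [(0.62, [356, 210]), (0.28, [230, 197])]
long_case [(0.91, [248, 200])]
long_case_foot []
long_case_label [(0.64, [229, 196]), (0.63, [309, 311]), (0.53, [348, 237])]
middle_case [(0.94, [363, 341]), (0.85, [439, 377]), (0.56, [342, 408])]
middle_case_foot [(0.71, [306, 409]), (0.63, [471, 371]), (0.62, [386, 327])]
middle_case_label [(0.7, [426, 377]), (0.6, [350, 344]), (0.6, [367, 400])]
short_case [(0.92, [320, 312])]
short_case_foot [(0.66, [337, 303])]
short_case_label [(0.56, [307, 312])]
jar [(0.74, [404, 294])]
tip_box [(0.87, [245, 176])]
dish [(0.75, [316, 195])]
1.9
```

```bash
python3 - <<'E'
import cv2
i=cv2.imread('pics/top0.png');cv2.imwrite('pics/topc.png',cv2.resize(i[150:370,100:560],(800,383),interpolation=cv2.INTER_CUBIC))
E
```

```text
(no output)
```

View pics/topc.png

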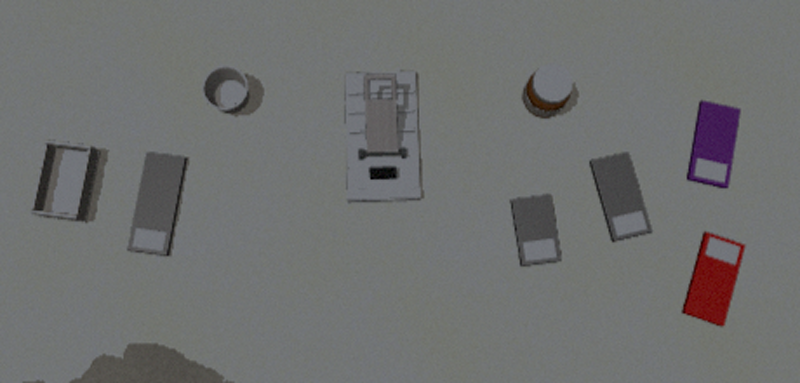

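View pics/side0.png

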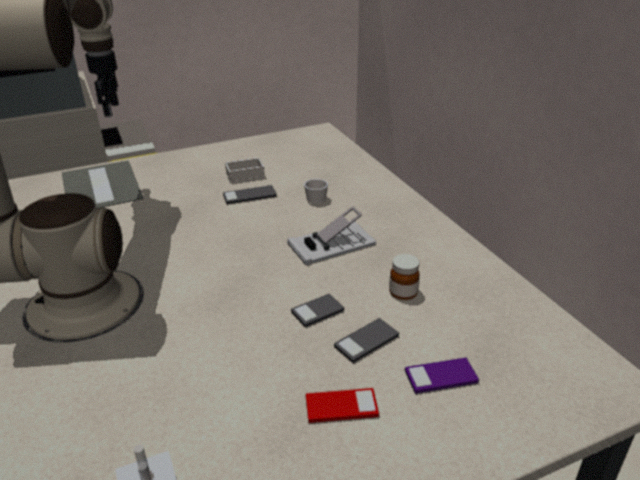

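Long: grey at top (189,266). Middle: grey at (455,263); the purple (509,232) and red (510,309) cases are look-alikes. Short: grey at (407,284). The backrest already stands partly up.

```bash
cat > h.py <<'E'
import numpy as np, cv2
from scipy.spatial.transform import Rotation as Ro
RE=lambda e:Ro.from_euler('xyz',e,degrees=True).as_matrix()
F=np.diag([1.,-1,-1])
def cam(d,o=None):
    "K, R(world<-cv cam), position"
    if 'xyz' in d: return d['camera_matrix'],RE(d['orientation'])@F,np.array(d['xyz'])
    T=np.array(d['T_tool_cam']);R=RE(o['tcp_rot'])
    return d['camera_matrix'],R@T[:3,:3]@F,R@T[:3,3]+o['ee_pos']
def back(c,px,z):
    K,R,p=c; r=R@np.linalg.solve(K,[px[0],px[1],1.]); return p+r*(z-p[2])/r[2]
def proj(c,P):
    K,R,p=c; q=K@(R.T@(np.atleast_2d(P)-p).T); return (q[:2]/q[2]).T
def rect(c,img,px,z,half=45,thr=None,lo=0):
    "min-area rect of the blob round px, corners back-projected to z"
    return None
def delta(o,P,yaw):
    "tool-axis shift and turn from obs o to world P, yaw(deg)"
    R=RE(o['tcp_rot']); R=RE([180,0,o['tcp_rot'][2]])
    y=(o['tcp_rot'][2]-yaw+180)%360-180
    return np.round(R.T@(np.array(P)-o['ee_pos']),4),round(float(np.radians(y)),4)
E
python3 - <<'E'
from h import *
C={'top':(np.array([[486.61253,0,325.34678],[0,486.61253,238.78573],[0,0,1]]),RE([11.70136436,0.30624871,-89.20319833])@F,np.array([0.31226038,-0.04505018,1.26122117])),
'side':(np.array([[582.24005,0,316.30994],[0,582.24005,238.15981],[0,0,1]]),RE([57.31757864,0.81947212,-23.73162861])@F,np.array([0.07431736,-1.14631814,0.81447454]))}
t,s=C['top'],C['side']
for n,pt,ps,z in [('tray',(318,226),(328,245),0),('gl',(320,229),(326,238),.012),('gm',(316,219),(344,237),.012),('gs',(317,208),(348,235),.012),('hinge',(320,240),(321,239),.024),
 ('long',(189,266),(248,200),0),('lfoot',(197,241),None,0),('llab',(186,286),(229,196),.012),('mid',(455,263),(363,341),0),('mfoot',(448,239),(386,327),0),('mlab',(460,279),(350,344),.012),
 ('short',(407,284),(320,312),0),('sfoot',(402,260),(337,303),0),('slab',(411,294),(307,312),.012),('jar',(413,207),(404,294),0),('box',(140,254),(245,176),0),('dish',(231,204),(316,195),0)]:
    print(n,back(t,pt,z).round(3)[:2],back(s,ps,z).round(3)[:2] if ps else '')
def tri(a,b):
    A=[];B=[]
    for c,px in((t,a),(s,b)):
        K,R,p=c;r=R@np.linalg.solve(K,[*px,1.]);r/=np.linalg.norm(r);M=np.eye(3)-np.outer(r,r);A.append(M);B.append(M@p)
    return np.linalg.lstsq(np.vstack(A),np.hstack(B),rcond=None)[0]
print('bar',tri((318,190),(356,210)))
# contour analysis on top image
img=cv2.imread('pics/top0.png');
bg=cv2.GaussianBlur(img,(3,3),0).astype(int)
print(bg[300,300],bg[266,190],bg[288,186])
g=bg.mean(2); ref=np.median(g[150:340,230:300])
print(ref)
for nm,(x0,y0,x1,y1) in dict(long=(168,230,212,300),mid=(432,232,480,292),short=(388,256,428,306)).items():
    sub=g[y0:y1,x0:x1]; loc=np.median(np.r_[sub[0],sub[-1],sub[:,0],sub[:,-1]])
    m=(abs(sub-loc)>12).astype('uint8');m=cv2.morphologyEx(m,cv2.MORPH_CLOSE,np.ones((5,5)))
    cs,_=cv2.findContours(m,cv2.RETR_EXTERNAL,cv2.CHAIN_APPROX_NONE);c=max(cs,key=cv2.contourArea)
    P=np.array([back(t,p[0]+[x0,y0],.012)[:2] for p in c],dtype=np.float32)
    r=cv2.minAreaRect(P*1000);print(nm,r)
E
```

```text
tray [ 0.608 -0.015] [ 0.589 -0.021]
gl [ 0.597 -0.02 ] [ 0.59  -0.006]
gm [ 0.624 -0.009] [ 0.634 -0.021]
gs [ 0.654 -0.011] [ 0.647 -0.017]
hinge [ 0.565 -0.021] [ 0.569 -0.022]
long [0.496 0.322] [0.478 0.292]
lfoot [0.563 0.305] 
llab [0.442 0.322] [0.429 0.317]
mid [ 0.513 -0.375] [ 0.505 -0.373]
mfoot [ 0.577 -0.359] [ 0.568 -0.355]
mlab [ 0.47  -0.383] [ 0.471 -0.381]
short [ 0.456 -0.248] [ 0.463 -0.253]
sfoot [ 0.519 -0.236] [ 0.509 -0.241]
slab [ 0.429 -0.256] [ 0.432 -0.255]
jar [ 0.663 -0.268] [ 0.66  -0.275]
box [0.526 0.453] [0.517 0.444]
dish [0.666 0.22 ] [0.668 0.235]
bar [ 0.6770424  -0.01318667  0.07875154]
[113 117 113] [82 82 83] [121 116 113]
115.33333333333333
long ((490.3133544921875, 313.4954833984375), (68.82843780517578, 158.97889709472656), 83.00849151611328)
mid ((510.41302490234375, -375.18194580078125), (133.99667358398438, 66.36361694335938), 13.924548149108887)
short ((457.9578552246094, -248.36703491210938), (109.34225463867188, 66.44039916992188), 8.117724418640137)
```

Call:
arm_command([
  [-0.036, -0.026, -0.006, 0],
  [-0.072, -0.052, -0.012, 0],
  [-0.108, -0.078, -0.018, 0],
  [-0.144, -0.104, -0.023, 0],
  [-0.18, -0.13, -0.028, 0],
], hand=0.0)

```text
time: 2.4
ee_pos: [0.3043, 0.34, 0.225]
tcp_rot: [180.0, 0.0, 161.6]
wrist_force: [1.3, 1.2, 1.0]
opening: 0.0125
grasp_force: 0.0
```

Call:
arm_command([
  [-0.036, -0.026, -0.006, 0],
  [-0.072, -0.052, -0.012, 0],
  [-0.108, -0.078, -0.018, 0],
  [-0.144, -0.104, -0.023, 0],
  [-0.18, -0.13, -0.028, 0],
])

```text
time: 2.9
ee_pos: [0.434, 0.1595, 0.2531]
tcp_rot: [180.0, 0.0, 161.6]
wrist_force: [1.5, 0.8, 0.0]
opening: -0.0001
grasp_force: 0.0
```

Call:
arm_command([
  [-0.036, -0.026, -0.006, -0.07],
  [-0.072, -0.052, -0.012, -0.14],
  [-0.108, -0.078, -0.018, -0.21],
  [-0.144, -0.104, -0.023, -0.28],
  [-0.178, -0.131, -0.028, -0.357],
])

```text
time: 3.4
ee_pos: [0.5616, -0.0211, 0.2808]
tcp_rot: [180.0, 0.0, -177.8]
wrist_force: [1.4, 1.3, 0.3]
opening: 0.0001
grasp_force: 0.0
```

```bash
python3 - <<'E'
from h import *
from workcell import bot
o=bot.get_obs();d=bot.camera('wrist');print(o['time'],o['ee_pos'],o['tcp_rot'],o['q'],d['T_tool_cam'],d['camera_matrix'])
cv2.imwrite('pics/w1.png',d['color']);c=cam(d,o)
for n,z in [('hinge',.024),('groove_long',.012),('groove_short',.012),('bar',.076),('tray',0)]:
    for r in bot.mark_of('wrist',n)[:2]: print(n,round(r['confidence'],2),np.round(r['location']),back(c,r['location'],z).round(4))
E
```

```text
3.4 [ 0.5615786  -0.02110298  0.28077459] [ 1.79998102e+02  2.12599694e-02 -1.77828058e+02] [-2.15403472e+00  9.66673728e+00  2.48409214e+01  1.05153128e+02
  3.49579623e-03 -4.32597639e+00] [[ 5.18475321e-04  9.50206979e-01  3.11619044e-01  8.01163144e-02]
 [ 9.99999396e-01 -1.90571114e-04 -1.08270984e-03  5.40898968e-05]
 [-9.69412861e-04  3.11619417e-01 -9.50206504e-01 -1.75792205e-01]
 [ 0.00000000e+00  0.00000000e+00  0.00000000e+00  1.00000000e+00]] [[360.58300643   0.         319.35427117]
 [  0.         360.58300643 243.03393254]
 [  0.           0.           1.        ]]
hinge 0.81 [320. 202.] [ 0.5712 -0.0195  0.024 ]
groove_long 0.81 [318. 224.] [ 0.6015 -0.0213  0.012 ]
groove_long 0.18 [323. 298.] [ 0.7053 -0.0101  0.012 ]
groove_short 0.97 [322. 267.] [ 0.6607 -0.013   0.012 ]
groove_short 0.64 [622.  99.] [0.4397 0.3228 0.012 ]
bar 0.66 [322. 299.] [ 0.6756 -0.0127  0.076 ]
bar 0.23 [ 34. 140.] [ 0.5076 -0.3124  0.076 ]
tray 0.58 [317. 223.] [ 0.6035 -0.0224  0.    ]
```

View pics/w1.png

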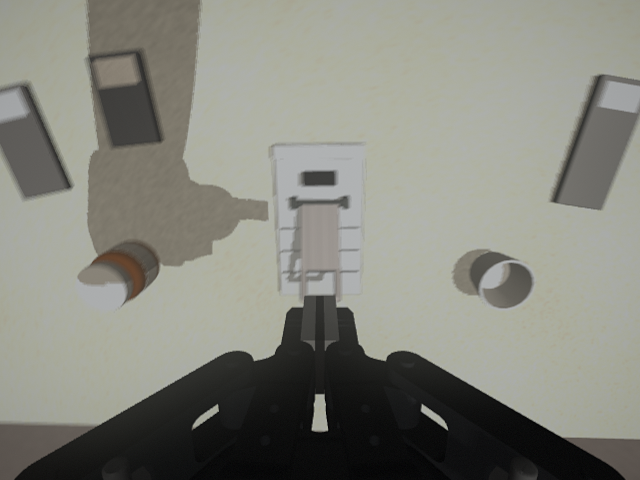

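```bash
python3 - <<'E'
from h import *
T=np.array([[5.18475321e-04,9.50206979e-01,3.11619044e-01,8.01163144e-02],[1,-1.9e-4,-1.08e-3,5.4e-5],[-9.694e-4,3.11619417e-01,-9.50206504e-01,-1.75792205e-01],[0,0,0,1]])
o=dict(tcp_rot=[180,0,-177.828],ee_pos=np.array([0.5615786,-0.02110298,0.28077459]))
c=cam(dict(T_tool_cam=T,camera_matrix=np.array([[360.583,0,319.354],[0,360.583,243.034],[0,0,1.]])),o)
g=cv2.cvtColor(cv2.imread('pics/w1.png'),cv2.COLOR_BGR2GRAY)
# edges of tray along rows: horizontal gradient peaks near both sides
gx=cv2.Sobel(cv2.GaussianBlur(g,(3,3),0),cv2.CV_32F,1,0);gy=cv2.Sobel(cv2.GaussianBlur(g,(3,3),0),cv2.CV_32F,0,1)
for lo,hi in((264,288),(350,374)):
    P=[]
    for r in range(152,200,3):
        a=abs(gx[r,lo:hi]);k=int(a.argmax());P.append(back(c,(lo+k,r),.012)[:2])
    P=np.array(P);v=cv2.fitLine(P.astype(np.float32),cv2.DIST_HUBER,0,1e-5,1e-5).ravel();print('side',v, np.degrees(np.arctan2(v[1],v[0])))
P=np.array([back(c,(x,135+abs(gy[135:156,x]).argmax()),.012)[:2] for x in range(280,360,4)]);print('near edge',np.median(P,0),np.polyfit(P[:,1],P[:,0],1))
for p in((272,146),(364,146),(359,295),(279,295)):print(back(c,p,.012).round(4))
for n,f,l in(('mid',(45,193),None),('short',(135,145),(117,70)),('long',(577,207),(622,95))):print(n,back(c,f,.006).round(4),back(c,l,.012).round(4) if l else '')
for x in(290,345):print('ribs',[ (int(r),back(c,(x,r),.017)[:2].round(4).tolist()) for r in range(215,290) if abs(gy[r,x])>60][:14])
E
```

```text
side [ 0.98715067 -0.15979213  0.5439153  -0.07631627] -9.194831
side [0.98647183 0.16393085 0.531948   0.0291368 ] 9.43513
near edge [ 0.5031538 -0.024537 ] [-0.03049157  0.50259951]
[ 0.5077 -0.0791  0.012 ]
[0.5035 0.0305 0.012 ]
[0.6996 0.0388 0.012 ]
[ 0.7037 -0.0701  0.012 ]
mid [ 0.5762 -0.3651  0.006 ] 
short [ 0.5132 -0.2451  0.006 ] [ 0.4319 -0.2525  0.012 ]
long [0.5684 0.3082 0.006 ] [0.4358 0.3212 0.012 ]
ribs [(226, [0.6043, -0.056]), (227, [0.6056, -0.056]), (229, [0.6083, -0.056]), (230, [0.6096, -0.056]), (248, [0.6337, -0.0557]), (249, [0.6351, -0.0556]), (251, [0.6378, -0.0556]), (252, [0.6392, -0.0556]), (254, [0.6419, -0.0556]), (281, [0.6801, -0.0551]), (282, [0.6815, -0.055]), (283, [0.683, -0.055])]
ribs [(225, [0.6004, 0.0133]), (226, [0.6017, 0.0134]), (228, [0.6043, 0.0135]), (229, [0.6056, 0.0136]), (248, [0.631, 0.0152]), (249, [0.6324, 0.0152]), (251, [0.6351, 0.0154]), (252, [0.6365, 0.0155]), (269, [0.6601, 0.0169]), (270, [0.6616, 0.017]), (272, [0.6644, 0.0172]), (273, [0.6658, 0.0173])]
```

Call:
arm_command([
  [-0.046, 0, 0.03, 0],
  [-0.092, 0, 0.05, 0],
  [-0.139, 0, 0.08, 0],
  [-0.139, 0, 0.13, 0],
  [-0.139, 0, 0.18, 0],
], hand=0.0)

```text
time: 4.2
ee_pos: [0.7011, -0.0126, 0.1046]
tcp_rot: [180.0, 0.1, -177.9]
wrist_force: [1.0, -0.8, -0.2]
opening: 0.0002
grasp_force: 0.0
```

Call:
arm_command([
  [0, 0, 0.037, 0],
  [0.01, 0, 0.03, 0],
  [0.0193, 0, 0.019, 0],
  [0.03, 0, 0.008, 0],
  [0.0396, 0, -0.003, 0],
])

```text
time: 4.7
ee_pos: [0.6601, -0.0156, 0.1152]
tcp_rot: [-180.0, 0.3, -178.0]
wrist_force: [-0.2, 0.2, 1.0]
opening: -0.0001
grasp_force: 0.0
```

```bash
python3 - <<'E'
from h import *
from workcell import bot
d=bot.camera('side');o=bot.get_obs();print(o['ee_pos'],o['tcp_rot'],o['q'],o['wrist_force'])
cv2.imwrite('pics/s2.png',cv2.resize(d['color'][150:280,250:450],(800,520),interpolation=cv2.INTER_CUBIC))
E
```

```text
[ 0.65972626 -0.01582042  0.11706902] [-179.9738604     0.41669483 -177.98238151] [-1.37300349e+00  1.90375363e+01  1.76949104e+01  8.82398627e+01
 -1.44948434e-03 -3.39053220e+00] [ 0.99163065 -0.29241817  2.04878552]
```

View pics/s2.png

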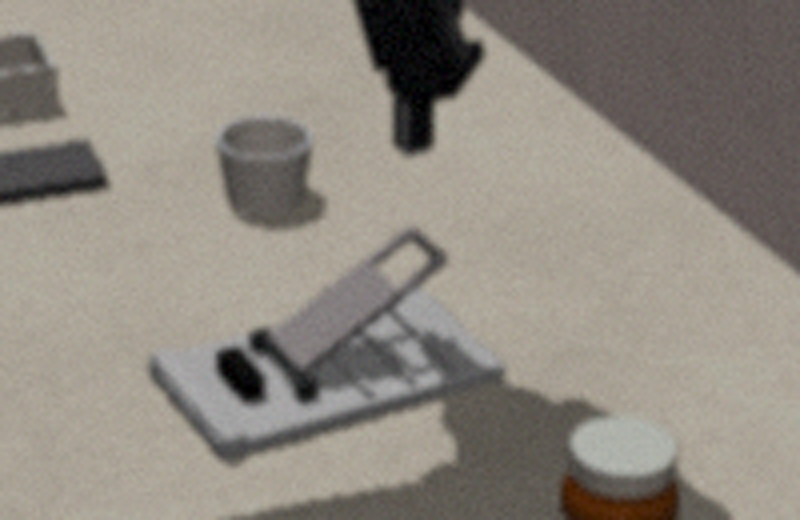

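Call:
arm_command([
  [0, 0, 0, 0],
  [0, 0, 0, 0],
  [-0.013, 0, 0, 0],
  [-0.026, 0, 0, 0],
  [-0.039, 0, 0, 0],
])

```text
time: 5.25
ee_pos: [0.6993, -0.0145, 0.1091]
tcp_rot: [180.0, -0.1, -178.0]
wrist_force: [0.3, 0.6, 0.5]
opening: 0.0001
grasp_force: 0.0
```

Call:
arm_command([
  [0, 0, 0.01, 0],
  [0, 0, 0.02, 0],
  [0, 0, 0.03, 0],
  [0, 0, 0.03, 0],
  [0, 0, 0.03, 0],
])

```text
time: 5.75
ee_pos: [0.6983, -0.0145, 0.0796]
tcp_rot: [180.0, -0.0, -178.0]
wrist_force: [0.6, 0.7, -0.5]
opening: -0.0003
grasp_force: 0.0
```

Call:
arm_command([
  [0, 0, 0.0146, 0],
  [0.009, 0, 0.01, 0],
  [0.0168, 0, -0.0024, 0],
  [0.0255, 0, -0.0134, 0],
  [0.0371, 0, -0.0244, 0],
])

```text
time: 6.25
ee_pos: [0.6614, -0.0158, 0.1065]
tcp_rot: [-180.0, 0.1, -178.0]
wrist_force: [0.3, -0.3, 0.2]
opening: 0.0
grasp_force: 0.0
```

Call:
arm_command([
  [0.0113, 0, -0.0084, 0],
  [0.0253, 0, -0.016, 0],
  [0.0384, 0, -0.0214, 0],
  [0.0539, 0, -0.025, 0],
  [0.0699, 0, -0.027, 0],
])

```text
time: 6.75
ee_pos: [0.5909, -0.0183, 0.1326]
tcp_rot: [-180.0, 0.1, -178.0]
wrist_force: [-0.4, 0.3, 0.7]
opening: 0.0002
grasp_force: 0.0
```

```bash
python3 - <<'E'
from h import *
from workcell import bot
d=bot.camera('side');o=bot.get_obs();print(o['time'],o['ee_pos'],o['tcp_rot'],o['wrist_force'])
cv2.imwrite('pics/s3.png',cv2.resize(d['color'][150:280,250:450],(800,520),interpolation=cv2.INTER_CUBIC))
E
```

```text
6.8 [ 0.58926987 -0.01835607  0.1333355 ] [-1.79992458e+02  5.03449702e-02 -1.77989150e+02] [3.47800408 0.03584198 1.73879472]
```

View pics/s3.png

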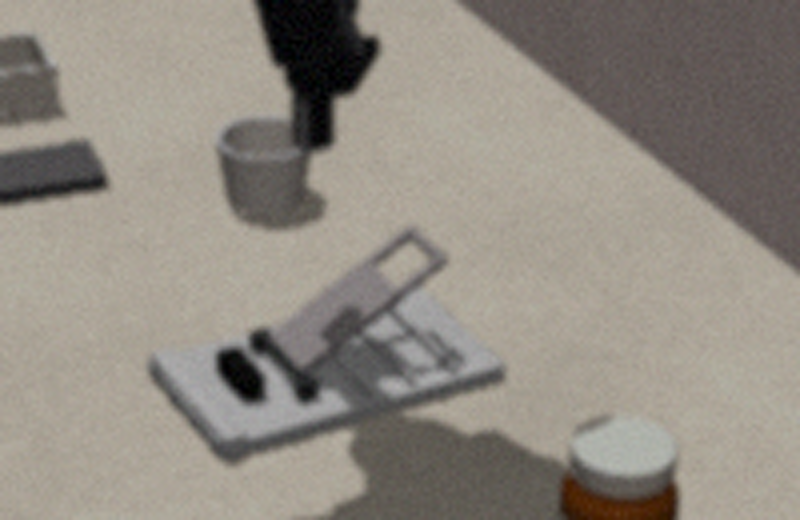

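Call:
arm_command([
  [-0.03, 0, 0, 0],
  [-0.06, 0, 0, 0],
  [-0.09, 0, 0, 0],
  [-0.112, 0, 0, 0],
  [-0.112, 0, 0.02, 0],
])

```text
time: 7.3
ee_pos: [0.7071, -0.0142, 0.1132]
tcp_rot: [-180.0, 0.3, -178.0]
wrist_force: [-0.0, -0.6, -0.9]
opening: 0.0003
grasp_force: 0.0
```

Call:
arm_command([
  [0, 0, 0.03, 0],
  [0, 0, 0.05, 0],
  [0, 0, 0.068, 0],
  [0, 0, 0.068, 0],
  [0, 0, 0.068, 0],
])

```text
time: 7.8
ee_pos: [0.7038, -0.0143, 0.0442]
tcp_rot: [-180.0, 0.0, -178.0]
wrist_force: [0.2, -0.2, 1.4]
opening: 0.0003
grasp_force: 0.0
```

Call:
arm_command([
  [0.008, 0, 0, 0],
  [0.014, 0, -0.004, 0],
  [0.02, 0, -0.014, 0],
  [0.0275, 0, -0.026, 0],
  [0.036, 0, -0.038, 0],
])

```text
time: 8.3
ee_pos: [0.6675, -0.0156, 0.0832]
tcp_rot: [-180.0, 0.1, -178.0]
wrist_force: [0.9, 0.6, 0.9]
opening: -0.0002
grasp_force: 0.0
```

```bash
python3 - <<'E'
from h import *
from workcell import bot
d=bot.camera('side');o=bot.get_obs();print(o['time'],o['ee_pos'],o['wrist_force'])
cv2.imwrite('pics/s4.png',cv2.resize(d['color'][150:280,250:450],(800,520),interpolation=cv2.INTER_CUBIC))
print([(r['confidence'],r['location']) for r in bot.mark_of('side','bar')])
E
```

```text
8.35 [ 0.66737212 -0.01565985  0.08586912] [ 0.798578   -0.21791803  2.51848518]
[(0.69, [356.9, 211.0])]
```

View pics/s4.png

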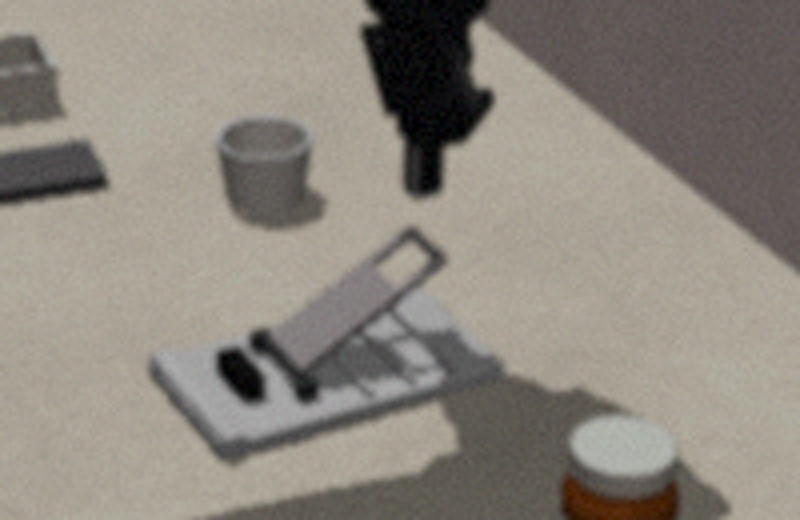

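```bash
cat >> h.py <<'E'
TOP=(np.array([[486.61253,0,325.34678],[0,486.61253,238.78573],[0,0,1]]),RE([11.70136436,0.30624871,-89.20319833])@F,np.array([0.31226038,-0.04505018,1.26122117]))
SIDE=(np.array([[582.24005,0,316.30994],[0,582.24005,238.15981],[0,0,1]]),RE([57.31757864,0.81947212,-23.73162861])@F,np.array([0.07431736,-1.14631814,0.81447454]))
def tri(obs):
    A=[];B=[]
    for c,px in obs:
        K,R,p=c;r=R@np.linalg.solve(K,[px[0],px[1],1.]);r/=np.linalg.norm(r);M=np.eye(3)-np.outer(r,r);A.append(M);B.append(M@p)
    return np.linalg.lstsq(np.vstack(A),np.hstack(B),rcond=None)[0]
E
python3 - <<'E'
from h import *
print(proj(SIDE,[[.667,-.0157,.0855],[.667,-.0157,.10],[.677,-.013,.079],[.571,-.02,.024],[.674,-.016,.077]]))
C=np.array([.602,-.0185])
a=np.radians(182.5);u=np.array([np.cos(a),np.sin(a)])
for th in(20,24,28,32,36,40):
    t=np.radians(th);x=.03-.115*np.cos(t);P=[*(C+x*u),.024+.115*np.sin(t)];print(th,np.round(P,3),proj(SIDE,P).round(1),proj(TOP,P).round(1))
for w in(((.5077,-.0791,.012)),(.5035,.0305,.012),(.6996,.0388,.012),(.7037,-.0701,.012)):print(proj(SIDE,w).round(1),proj(TOP,w).round(1))
E
```

```text
[[355.24782166 208.25134957]
 [355.37417604 203.21409744]
 [358.23606941 209.16923756]
 [321.36405117 238.37388821]
 [357.70222599 210.64324771]]
20 [ 0.68  -0.015  0.063] [[359.5 214.6]] [[318.2 193. ]]
24 [ 0.677 -0.015  0.071] [[358.6 212.4]] [[318.1 193.2]]
28 [ 0.673 -0.015  0.078] [[357.4 210.2]] [[318.1 193.7]]
32 [ 0.669 -0.016  0.085] [[356.1 208.2]] [[318.1 194.5]]
36 [ 0.665 -0.016  0.092] [[354.6 206.3]] [[318.1 195.4]]
40 [ 0.66  -0.016  0.098] [[352.9 204.6]] [[318.1 196.6]]
[[307.5 260.6]] [[342.1 262.8]]
[[289.2 238.7]] [[299.8 263.9]]
[[356.3 220.4]] [[298.5 191.4]]
[[377.3 240.1]] [[339.2 190.4]]
```

```bash
python3 - <<'E'
from h import *
T=np.array([[5.18475321e-04,9.50206979e-01,3.11619044e-01,8.01163144e-02],[1,-1.9e-4,-1.08e-3,5.4e-5],[-9.694e-4,3.11619417e-01,-9.50206504e-01,-1.75792205e-01],[0,0,0,1]])
K=np.array([[360.583,0,319.354],[0,360.583,243.034],[0,0,1.]])
c=(K,T[:3,:3]@F,T[:3,3])
print(proj(c,[[0,0,0],[0.011,0,0],[0.011,.011,0],[.011,-.011,-.0],[.011,-.011,-.015],[.011,0,-.03],[0.011,0,-.019],[.011,.01,-.045]]))
for z in(.085,.1,.115,.12):print(z,proj(SIDE,[[.6674,-.0157,z],[.657,-.0157,z],[.678,-.0157,z]]).round(1).tolist(),proj(SIDE,[.5893,-.0184,.133+z-.085]).round(1))
i=cv2.imread('pics/w1.png');cv2.imwrite('pics/w1c.png',cv2.resize(i[270:400,220:420],(800,520)))
E
```

```text
[[318.85454576 283.12311861]
 [318.85637235 263.86573652]
 [339.88848813 263.86842034]
 [297.82160643 263.86305236]
 [296.09102919 275.23547951]
 [318.83326382 288.634641  ]
 [318.84263403 278.59116973]
 [343.54490502 304.65082498]]
0.085 [[355.4, 208.4], [351.7, 209.3], [359.1, 207.5]] [[327.6 198.5]]
0.1 [[355.5, 203.2], [351.8, 204.0], [359.3, 202.3]] [[327.5 193. ]]
0.115 [[355.6, 197.9], [351.9, 198.8], [359.4, 197.0]] [[327.5 187.5]]
0.12 [[355.7, 196.1], [351.9, 197.0], [359.5, 195.3]] [[327.5 185.6]]
```

View pics/w1c.png

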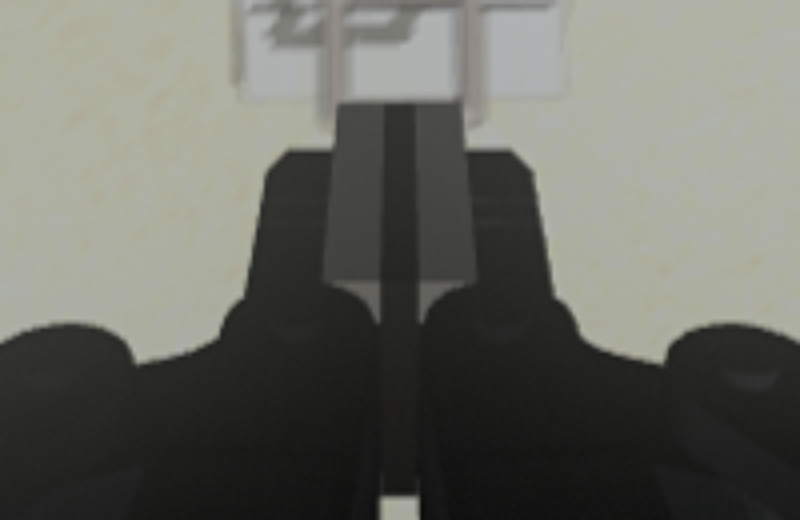

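Call:
arm_command([
  [-0.02, 0, 0, 0],
  [-0.038, 0, 0, 0],
  [-0.038, 0, 0.025, 0],
  [-0.038, 0, 0.05, 0],
  [-0.038, 0, 0.066, 0],
])

```text
time: 8.9
ee_pos: [0.7052, -0.0142, 0.013]
tcp_rot: [180.0, -0.1, -178.0]
wrist_force: [-1.0, -0.9, -0.8]
opening: -0.0001
grasp_force: 0.0
```

Call:
arm_command([
  [0.008, 0, 0, 0],
  [0.014, 0, -0.004, 0],
  [0.02, 0, -0.014, 0],
  [0.0275, 0, -0.026, 0],
  [0.036, 0, -0.038, 0],
])

```text
time: 9.4
ee_pos: [0.67, -0.0155, 0.0561]
tcp_rot: [-180.0, 0.2, -178.0]
wrist_force: [1.4, -0.6, -1.5]
opening: 0.0001
grasp_force: 0.6
```

```bash
python3 - <<'E'
from h import *
from workcell import bot
d=bot.camera('side');o=bot.get_obs();print(o['time'],o['ee_pos'],o['wrist_force'])
cv2.imwrite('pics/s5.png',cv2.resize(d['color'][150:280,250:450],(800,520),interpolation=cv2.INTER_CUBIC))
print([(r['confidence'],r['location']) for r in bot.mark_of('side','bar')])
E
```

```text
9.45 [ 0.66973683 -0.01554112  0.05848365] [ 1.95312716 -0.18513558  2.35026205]
[(0.7, [351.4, 205.5]), (0.52, [330.3, 243.0])]
```

Call:
arm_command([
  [0.011, 0, -0.0146, 0],
  [0.0245, 0, -0.0236, 0],
  [0.039, 0, -0.0306, 0],
  [0.0542, 0, -0.0356, 0],
  [0.07, 0, -0.0384, 0],
])

```text
time: 10.0
ee_pos: [0.5998, -0.018, 0.0929]
tcp_rot: [-180.0, 0.1, -178.0]
wrist_force: [1.3, 0.5, 1.7]
opening: 0.0003
grasp_force: 0.8
```

Call:
arm_command([
  [0.016, 0, -0.001, 0],
  [0.032, 0, -0.001, 0],
  [0.0466, 0, 0.001, 0],
  [0.0608, 0, 0.003, 0],
  [0.0725, 0, 0.006, 0],
])

```text
time: 10.5
ee_pos: [0.5267, -0.0205, 0.086]
tcp_rot: [180.0, 0.0, -178.0]
wrist_force: [2.5, -0.0, -1.1]
opening: -0.0001
grasp_force: 0.7
```

```bash
python3 - <<'E'
from h import *
from workcell import bot
d=bot.camera('side');o=bot.get_obs();print(o['time'],o['ee_pos'],o['wrist_force'])
cv2.imwrite('pics/s6.png',cv2.resize(d['color'][150:280,250:450],(800,520),interpolation=cv2.INTER_CUBIC))
print([(r['confidence'],r['location']) for r in bot.mark_of('side','bar')])
E
```

```text
10.55 [ 0.52524227 -0.02056013  0.08561797] [1.34414531 0.20193561 0.43505084]
[(0.75, [296.2, 210.8]), (0.49, [330.7, 239.6])]
```

View pics/s6.png

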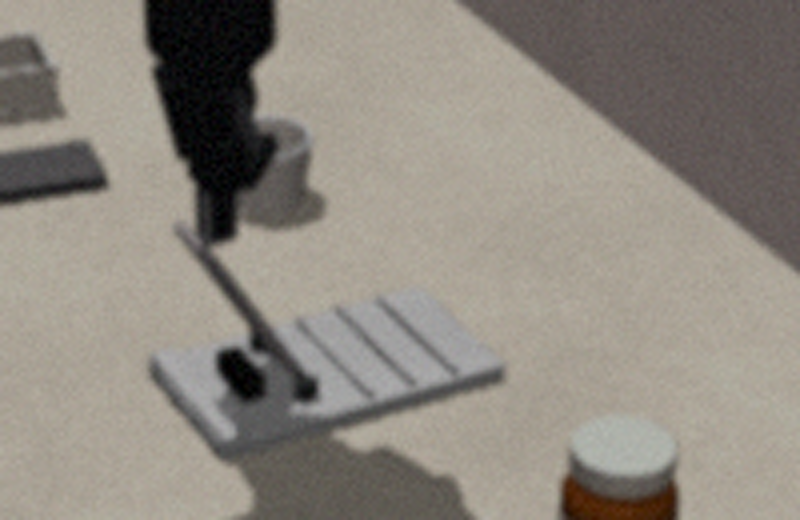

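Call:
arm_command([
  [0.011, 0, 0.0036, 0],
  [0.0215, 0, 0.008, 0],
  [0.03, 0, 0.0146, 0],
  [0.0368, 0, 0.0206, 0],
  [0.041, 0, 0.026, 0],
])

```text
time: 11.1
ee_pos: [0.4863, -0.022, 0.0596]
tcp_rot: [-180.0, 0.0, -178.0]
wrist_force: [-0.3, -0.5, 1.5]
opening: -0.0004
grasp_force: 0.6
```

Call:
arm_command([
  [0.001, 0, 0.001, 0],
  [0.001, 0, 0.002, 0],
  [0.001, 0, 0.003, 0],
  [0.001, 0, 0.004, 0],
  [0.001, 0, 0.004, 0],
])

```text
time: 11.6
ee_pos: [0.4857, -0.022, 0.0556]
tcp_rot: [-180.0, -0.0, -178.0]
wrist_force: [0.6, 0.1, 0.1]
opening: -0.0001
grasp_force: 0.2
```

```bash
python3 - <<'E'
from h import *
from workcell import bot
d=bot.camera('side');o=bot.get_obs();print(o['time'],o['ee_pos'],o['wrist_force'])
cv2.imwrite('pics/s7.png',cv2.resize(d['color'][150:280,250:450],(800,520),interpolation=cv2.INTER_CUBIC))
print([(r['confidence'],r['location']) for r in bot.mark_of('side','bar')])
C=np.array([.602,-.0185]);a=np.radians(182.5);u=np.array([np.cos(a),np.sin(a)])
for th in(135,140,144,148):
    t=np.radians(th);x=.03-.115*np.cos(t);P=[*(C+x*u),.024+.115*np.sin(t)];print(th,np.round(P,3),proj(SIDE,P).round(1))
E
```

```text
11.65 [ 0.48565808 -0.02194321  0.05569868] [ 1.05749545 -0.36293127  0.70147387]
[(0.83, [283.1, 227.0])]
135 [ 0.491 -0.023  0.105] [[290.9 218.1]]
140 [ 0.484 -0.024  0.098] [[288.5 221.4]]
144 [ 0.479 -0.024  0.092] [[286.7 224.2]]
148 [ 0.475 -0.024  0.085] [[285.1 227. ]]
```

Call:
arm_command([
  [0.003, 0, 0.002, 0],
  [0.005, 0, 0.004, 0],
  [0.005, 0, 0.006, 0],
  [0.005, 0, 0.007, 0],
  [0.005, 0, 0.008, 0],
])

```text
time: 12.2
ee_pos: [0.4831, -0.0222, 0.0521]
tcp_rot: [-180.0, 0.4, -178.0]
wrist_force: [-3.3, 0.9, 35.0]
opening: -0.0001
grasp_force: 14.0
```

Call:
arm_command([
  [0, 0, -0.03, 0],
  [0, 0, -0.06, 0],
  [0, 0.03, -0.085, 0],
  [0, 0.07, -0.1, 0],
  [0, 0.11, -0.11, 0],
])

```text
time: 12.7
ee_pos: [0.4767, 0.0887, 0.1592]
tcp_rot: [180.0, 0.1, -178.1]
wrist_force: [1.2, -0.5, 0.7]
opening: -0.0001
grasp_force: 0.0
```

Call:
arm_command([
  [-0.003, 0.045, 0, 0.03],
  [-0.006, 0.09, 0, 0.06],
  [-0.009, 0.135, 0, 0.09],
  [-0.012, 0.18, 0, 0.12],
  [-0.014, 0.228, 0, 0.14],
], hand=0.085)

```text
time: 13.2
ee_pos: [0.4821, 0.3177, 0.1576]
tcp_rot: [-180.0, -0.0, 173.9]
wrist_force: [0.8, 0.4, 1.0]
opening: 0.0722
grasp_force: 0.0
```

Call:
arm_command([
  [0, 0, 0, 0],
  [0, 0, 0, 0],
  [0, 0, 0, 0],
  [0, 0, 0, 0],
  [0, 0, 0, 0],
])

```text
time: 13.7
ee_pos: [0.4829, 0.3151, 0.1581]
tcp_rot: [180.0, 0.0, 173.9]
wrist_force: [1.0, -0.2, 0.2]
opening: 0.0853
grasp_force: 0.0
```

```bash
cat >> h.py <<'E'
def look(name,fn,marks):
    from workcell import bot
    o=bot.get_obs();d=bot.camera('wrist');c=cam(d,o);cv2.imwrite(fn,d['color'])
    print(o['time'],o['ee_pos'].round(4),o['tcp_rot'].round(2),o['wrist_force'].round(1))
    for n,z in marks:
        for r in bot.mark_of('wrist',n)[:2]: print(n,round(r['confidence'],2),np.round(r['location']),back(c,r['location'],z).round(4))
    np.save(fn+'.npy',np.array([c[0],c[1],np.tile(c[2],(3,1))]))
def load(fn):
    a=np.load(fn+'.npy');return a[0],a[1],a[2][0]
E
python3 - <<'E'
from h import *
look('wrist','pics/w2.png',[('long_case_foot',0),('long_case_label',.012),('long_case',0)])
E
```

```text
13.7 [0.4829 0.3151 0.1581] [1.7998e+02 3.0000e-02 1.7391e+02] [ 1.  -0.2  0.2]
long_case_foot 0.83 [322. 290.] [0.5624 0.3096 0.    ]
long_case_label 0.97 [322. 167.] [0.4382 0.3221 0.012 ]
long_case 0.63 [322. 222.] [0.4909 0.3168 0.    ]
```

View pics/w2.png

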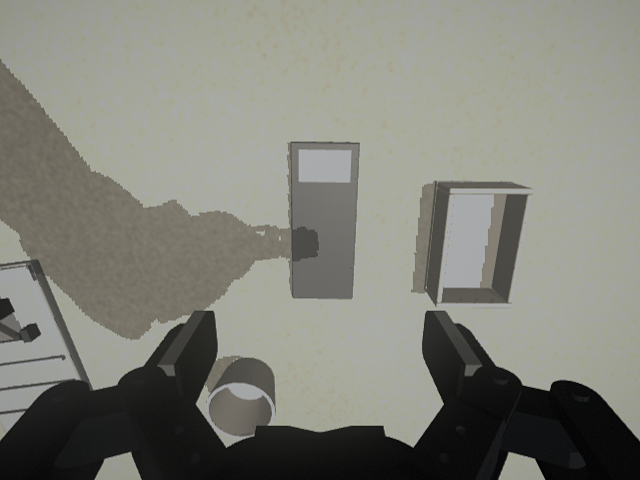

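The picture shows the long case upright in the view, corners about (289,142), (359,143), (352,298), (292,297); the dish (240,405) and box (480,245) are clear of it.

```bash
cat >> h.py <<'E'
def casepose(fn,guess,L,yaw0,z=.012):
    "fit rectangle L x 60 at z to image gradients, start from guess centre xy and yaw(deg)"
    from scipy.optimize import minimize
    c=load(fn);g=cv2.GaussianBlur(cv2.cvtColor(cv2.imread(fn),cv2.COLOR_BGR2GRAY),(5,5),0).astype(np.float32)
    m=cv2.GaussianBlur(np.hypot(cv2.Sobel(g,cv2.CV_32F,1,0),cv2.Sobel(g,cv2.CV_32F,0,1)),(5,5),0)
    s=np.linspace(-.48,.48,40);l,w=L,.06
    Q=np.vstack([np.c_[s*l,0*s+w/2],np.c_[s*l,0*s-w/2],np.c_[0*s+l/2,s*w],np.c_[0*s-l/2,s*w]])
    def f(v):
        a=np.radians(v[2]);R=np.array([[np.cos(a),-np.sin(a)],[np.sin(a),np.cos(a)]])
        p=proj(c,np.c_[Q@R.T+v[:2]/1000,np.full(len(Q),z)]).astype(np.float32)
        return -float(np.minimum(cv2.remap(m,p[:,:1],p[:,1:],cv2.INTER_LINEAR),80).mean())
    best=min((minimize(f,[guess[0]*1e3+i,guess[1]*1e3+j,yaw0+k],method='Nelder-Mead',options=dict(initial_simplex=np.array([guess[0]*1e3+i,guess[1]*1e3+j,yaw0+k])+np.vstack([np.zeros(3),np.diag([4,4,3])]))) for i in(-5,0,5) for j in(-5,0,5) for k in(-3,3)),key=lambda r:r.fun)
    return best.x,best.fun
E
python3 - <<'E'
from h import *
c=load('pics/w2.png')
for p in((289,142),(359,143),(352,298),(292,297)):print(back(c,p,.012).round(4))
print(casepose('pics/w2.png',(.4915,.3165),.15,174))
# finger tips in view: which tool-z do they match for y=+-.0425
o=dict(ee_pos=np.array([.4829,.3151,.1581]),tcp_rot=[180,0,173.91])
R=RE(o['tcp_rot'])
for z in(-.02,-.035,-.045,-.055):print(z,[proj(c,o['ee_pos']+R@np.array([.011,y,z])).round(0)[0].tolist() for y in(-.0425,.0425)])
E
```

```text
[0.4145 0.2965 0.012 ]
[0.4217 0.3563 0.012 ]
[0.5686 0.3389 0.012 ]
[0.5612 0.28   0.012 ]
(array([490.63017511, 317.53661592, 173.19275258]), np.float64(-79.84895324707031))
-0.02 [[229.0, 280.0], [409.0, 280.0]]
-0.035 [[220.0, 294.0], [418.0, 294.0]]
-0.045 [[214.0, 305.0], [424.0, 305.0]]
-0.055 [[207.0, 317.0], [431.0, 317.0]]
```

Call:
arm_command([
  [0.0024, 0.0034, 0.03, 0.012],
  [0.0024, 0.0034, 0.06, 0.012],
  [0.0024, 0.0034, 0.09, 0.012],
  [0.0024, 0.0034, 0.12, 0.012],
  [0.0024, 0.0034, 0.14, 0.012],
], hand=0.075)

```text
time: 14.4
ee_pos: [0.4798, 0.3191, 0.0154]
tcp_rot: [-179.9, -0.1, 173.3]
wrist_force: [-0.5, 0.5, -0.9]
opening: 0.0743
grasp_force: 0.0
```

Call:
arm_command([
  [0, 0, 0.01, 0],
  [0, 0, 0.02, 0],
  [0, 0, 0.03, 0],
  [0, 0, 0.036, 0],
  [0, 0, 0.038, 0],
])

```text
time: 14.9
ee_pos: [0.4805, 0.3197, -0.0206]
tcp_rot: [-180.0, -0.0, 173.3]
wrist_force: [-0.5, 0.2, -0.1]
opening: 0.0752
grasp_force: 0.0
```

Call:
arm_command([
  [0, 0, 0.003, 0],
  [0, 0, 0.006, 0],
  [0, 0, 0.008, 0],
  [0, 0, 0.01, 0],
  [0, 0, 0.01, 0],
])

```text
time: 15.4
ee_pos: [0.4805, 0.3197, -0.0305]
tcp_rot: [-180.0, -0.0, 173.3]
wrist_force: [-0.2, 0.2, -0.3]
opening: 0.0751
grasp_force: 0.0
```

Call:
arm_command([
  [0, 0, 0.002, 0],
  [0, 0, 0.004, 0],
  [0, 0, 0.004, 0],
  [0, 0, 0.004, 0],
  [0, 0, 0.004, 0],
], hand=0.05, grip_force=50)

```text
time: 15.9
ee_pos: [0.4809, 0.32, -0.0322]
tcp_rot: [179.9, 0.1, 173.3]
wrist_force: [-6.1, -4.2, 16.2]
opening: 0.0581
grasp_force: 49.9
```

Call:
arm_command([
  [0, 0, 0, 0],
  [0, 0, -0.01, 0],
  [0, 0, -0.03, 0],
  [0, 0, -0.06, 0],
  [0, 0, -0.09, 0],
])

```text
time: 16.4
ee_pos: [0.4801, 0.3195, 0.0563]
tcp_rot: [-180.0, -0.1, 173.3]
wrist_force: [1.6, 1.2, -1.1]
opening: 0.0578
grasp_force: 54.2
```

Call:
arm_command([
  [-0.008, -0.033, -0.02, 0],
  [-0.017, -0.067, -0.04, 0],
  [-0.026, -0.1, -0.045, 0],
  [-0.035, -0.134, -0.045, 0],
  [-0.043, -0.167, -0.045, 0],
])

```text
time: 16.9
ee_pos: [0.504, 0.1476, 0.1011]
tcp_rot: [180.0, 0.0, 173.3]
wrist_force: [0.2, 0.3, -2.0]
opening: 0.0581
grasp_force: 54.3
```

Call:
arm_command([
  [-0.008, -0.033, 0, -0.035],
  [-0.017, -0.067, 0, -0.07],
  [-0.026, -0.1, 0, -0.11],
  [-0.035, -0.134, 0, -0.14],
  [-0.0427, -0.1666, 0, -0.1606],
])

```text
time: 17.4
ee_pos: [0.5268, -0.023, 0.1008]
tcp_rot: [-180.0, -0.0, -177.4]
wrist_force: [-0.4, 0.1, -2.0]
opening: 0.0579
grasp_force: 54.3
```

Call:
arm_command([
  [0, 0, 0, 0],
  [0, 0, 0, 0],
  [0, 0, 0, 0],
  [0, 0, 0, 0],
  [0, 0, 0, 0],
])

```text
time: 17.9
ee_pos: [0.5268, -0.0207, 0.1008]
tcp_rot: [180.0, 0.0, -177.4]
wrist_force: [-1.1, -0.4, -1.5]
opening: 0.058
grasp_force: 54.4
```

```bash
python3 - <<'E'
from h import *
from workcell import bot
look('wrist','pics/w3.png',[('long_case_label',.147),('groove_long',.012),('groove_middle',.012),('groove_short',.012),('hinge',.024),('bar',.085)])
d=bot.camera('top');cv2.imwrite('pics/t3.png',d['color'])
for n,z in(('groove_short',.012),('groove_middle',.012),('bar',.085)):print(n,[(round(r['confidence'],2),back(TOP,r['location'],z).round(4)) for r in bot.mark_of('top',n)[:1]])
E
```

```text
17.9 [ 0.5268 -0.0207  0.1008] [ 180.      0.   -177.42] [-1.1 -0.4 -1.5]
long_case_label 0.7 [318. 228.] [ 0.4833 -0.0231  0.147 ]
groove_short [(0.67, array([ 0.6594, -0.2636,  0.012 ]))]
groove_middle [(0.58, array([ 0.4348, -0.2553,  0.012 ]))]
bar []
```

Call:
arm_command([
  [0, 0, 0.015, 0],
  [0, 0, 0.028, 0],
  [0, 0, 0.036, 0],
  [0, 0, 0.04, 0],
  [0, 0, 0.044, 0],
], grip_force=20)

```text
time: 18.95
ee_pos: [0.5266, -0.0215, 0.0562]
tcp_rot: [180.0, -0.0, -177.5]
wrist_force: [0.4, 0.4, -0.5]
opening: 0.0577
grasp_force: 54.5
```

Call:
arm_command([
  [0, 0, 0.003, 0],
  [0, 0, 0.006, 0],
  [0, 0, 0.009, 0],
  [0, 0, 0.012, 0],
  [0, 0, 0.015, 0],
])

```text
time: 19.45
ee_pos: [0.5289, -0.0214, 0.0434]
tcp_rot: [-180.0, 0.3, -177.5]
wrist_force: [5.1, 0.4, 5.4]
opening: 0.0581
grasp_force: 54.9
```

Call:
arm_command([
  [0, 0, 0, 0],
  [0, 0, 0.002, 0],
  [0, 0, 0.004, 0],
  [0, 0, 0.006, 0],
  [0, 0, 0.008, 0],
], hand=0.05, grip_force=20)

```text
time: 19.95
ee_pos: [0.5289, -0.0214, 0.0354]
tcp_rot: [-180.0, 0.3, -177.5]
wrist_force: [4.7, 0.9, 4.7]
opening: 0.058
grasp_force: 53.8
```

```bash
python3 - <<'E'
from h import *
look('wrist','pics/w4.png',[('long_case_label',.1)])
c=load('pics/w4.png')
# predicted label pixel for tilt, grip centre at TCP+.039
from workcell import bot
o=bot.get_obs();g=o['ee_pos']+[0,0,.039]
for t in(0,10,15,20,25,31):
    a=np.radians(t);r=np.array([-1,0,0])*(.0445*np.cos(a)-.006*np.sin(a))+np.array([0,0,1])*(.0445*np.sin(a)+.006*np.cos(a));print(t,proj(c,g+r).round(0))
E
```

```text
19.95 [ 0.5289 -0.0214  0.0354] [-180.      0.28 -177.48] [4.7 0.9 4.7]
long_case_label 0.95 [321. 244.] [ 0.4852 -0.0227  0.1   ]
0 [[324. 225.]]
10 [[324. 235.]]
15 [[324. 242.]]
20 [[324. 250.]]
25 [[324. 259.]]
31 [[323. 271.]]
```

Call:
arm_command([
  [0.001, 0, 0.003, 0],
  [0.002, 0, 0.006, 0],
  [0.002, 0, 0.009, 0],
  [0.002, 0, 0.011, 0],
  [0.002, 0, 0.011, 0],
])

```text
time: 20.55
ee_pos: [0.5279, -0.0216, 0.0267]
tcp_rot: [-180.0, 0.5, -177.5]
wrist_force: [1.1, 0.3, 20.6]
opening: 0.0581
grasp_force: 54.9
```

```bash
python3 - <<'E'
from h import *
look('wrist','pics/w5.png',[('long_case_label',.1)])
c=load('pics/w5.png')
from workcell import bot
o=bot.get_obs();g=o['ee_pos']+[0,0,.039]
for t in(15,20,25,28,31):
    a=np.radians(t);r=np.array([-1,0,0])*(.0445*np.cos(a)-.006*np.sin(a))+np.array([0,0,1])*(.0445*np.sin(a)+.006*np.cos(a));print(t,proj(c,g+r).round(0))
d=bot.camera('side');cv2.imwrite('pics/s8.png',d['color'])
for n in('long_case_label','long_case_foot','bar'):print(n,[(round(r['confidence'],2),r['location']) for r in bot.mark_of('side',n)[:2]])
E
```

```text
20.55 [ 0.5279 -0.0216  0.0267] [-179.98    0.45 -177.48] [ 1.1  0.3 20.6]
long_case_label 0.76 [320. 256.] [ 0.485  -0.0232  0.1   ]
15 [[324. 243.]]
20 [[324. 251.]]
25 [[324. 260.]]
28 [[324. 266.]]
31 [[323. 272.]]
long_case_label [(0.75, [286.8, 224.6])]
long_case_foot [(0.8, [330.6, 241.7])]
bar [(0.48, [284.4, 225.4])]
```

Call:
arm_command([
  [0, 0, -0.003, 0],
  [0.004, 0, -0.004, 0],
  [0.008, 0, -0.004, 0],
  [0.008, 0, -0.002, 0],
  [0.008, 0, 0, 0],
])

```text
time: 21.35
ee_pos: [0.5226, -0.0221, 0.0296]
tcp_rot: [-180.0, 0.8, -177.5]
wrist_force: [-0.6, 0.7, 49.2]
opening: 0.058
grasp_force: 57.9
```

Call:
arm_command([
  [0, 0, 0.001, 0],
  [0, 0, 0.002, 0],
  [0, 0, 0.003, 0],
  [0, 0, 0.003, 0],
  [0, 0, 0.003, 0],
])

```text
time: 21.85
ee_pos: [0.5235, -0.022, 0.0288]
tcp_rot: [-179.9, 1.0, -177.5]
wrist_force: [-0.6, 2.2, 51.6]
opening: 0.0581
grasp_force: 59.0
```

```bash
python3 - <<'E'
from h import *
from workcell import bot
d=bot.camera('side');cv2.imwrite('pics/s9.png',d['color']);cv2.imwrite('pics/s9c.png',cv2.resize(d['color'][180:270,260:400],(800,514),interpolation=cv2.INTER_CUBIC))
for n in('long_case_label','long_case_foot'):print(n,[(round(r['confidence'],2),r['location']) for r in bot.mark_of('side',n)[:2]])
print(proj(SIDE,[[.6005-x,-.0185,.012] for x in(-.006,.002,.01,.02)]).round(1).tolist(), bot.get_obs()['ee_pos'])
E
```

```text
long_case_label [(0.59, [285.9, 223.1])]
long_case_foot [(0.56, [325.4, 240.6])]
[[333.9, 238.9], [331.0, 239.6], [328.2, 240.3], [324.6, 241.2]] [ 0.52354718 -0.02201798  0.02887169]
```

Call:
arm_command([
  [0, 0, -0.001, 0],
  [-0.001, 0, -0.003, 0],
  [-0.002, 0, -0.004, 0],
  [-0.002, 0, -0.004, 0],
  [-0.002, 0, -0.004, 0],
])

```text
time: 22.5
ee_pos: [0.5233, -0.022, 0.0292]
tcp_rot: [-179.9, 0.6, -177.5]
wrist_force: [2.5, 1.6, 28.6]
opening: 0.0579
grasp_force: 56.7
```

Call:
arm_command([
  [0, 0, 0, 0],
  [0, 0, 0, 0],
  [0, 0, 0, 0],
  [0, 0, 0, 0],
  [0, 0, 0, 0],
], hand=0.085)

```text
time: 23.0
ee_pos: [0.5186, -0.0219, 0.0233]
tcp_rot: [180.0, -0.0, -177.5]
wrist_force: [-0.7, 0.5, 0.8]
opening: 0.0847
grasp_force: 0.0
```

```bash
python3 - <<'E'
from h import *
from workcell import bot
o=bot.get_obs();print(o['time'],o['opening'],o['wrist_force'])
d=bot.camera('side');cv2.imwrite('pics/s10.png',d['color']);
for n in('long_case_label','long_case_foot'):print(n,[(round(r['confidence'],2),r['location']) for r in bot.mark_of('side',n)[:2]])
C=np.array([.6005,-.0185,0]);u=np.array([np.cos(np.radians(182.5)),np.sin(np.radians(182.5)),0])
for f in(0,8,16):
    a=np.radians(31);P=C+u*(f+130*np.cos(a)-12*np.sin(a))/1e3+[0,0,.012+.13*np.sin(a)+.012*np.cos(a)];print(f,'label',proj(SIDE,P).round(1),'foot',proj(SIDE,C+u*f/1e3+[0,0,.012]).round(1))
E
```

```text
23.0 0.08472368349113031 [-0.67351358  0.45520998  0.77941838]
long_case_label [(0.94, [286.6, 222.6]), (0.66, [330.0, 239.5])]
long_case_foot [(0.85, [328.9, 241.3])]
0 label [[292.9 223.4]] foot [[331.8 239.4]]
8 label [[289.9 224.2]] foot [[329.  240.2]]
16 label [[286.8 225. ]] foot [[326.1 241. ]]
```

Call:
arm_command([
  [0, 0, -0.03, 0],
  [0, 0, -0.06, 0],
  [0, 0, -0.09, 0],
  [0, 0, -0.12, 0],
  [0, 0, -0.15, 0],
])

```text
time: 23.65
ee_pos: [0.5187, -0.0219, 0.1749]
tcp_rot: [-180.0, 0.0, -177.5]
wrist_force: [0.3, -0.4, -0.2]
opening: 0.0848
grasp_force: 0.0
```

Call:
arm_command([
  [0, 0, -0.02, 0],
  [0, 0, -0.02, 0],
  [0, 0, -0.02, 0],
  [0, 0, -0.02, 0],
  [0, 0, -0.02, 0],
])

```text
time: 24.15
ee_pos: [0.5183, -0.0219, 0.1925]
tcp_rot: [180.0, -0.1, -177.5]
wrist_force: [-0.2, 0.8, 0.1]
opening: 0.085
grasp_force: 0.0
```

```bash
python3 - <<'E'
from h import *
from workcell import bot
look('wrist','pics/w6.png',[('long_case_label',.09),('long_case_foot',.012),('groove_long',.012),('groove_middle',.012),('groove_short',.012)])
c=load('pics/w6.png')
w={n:bot.mark_of('wrist',n)[0]['location'] for n in('long_case_label',)}
bot.camera('side');s=bot.mark_of('side','long_case_label')[0]['location'];bot.camera('top');t=[r['location'] for r in bot.mark_of('top','long_case_label')]
print(s,t,'tri',tri([(c,w['long_case_label']),(SIDE,s)]))
C=np.array([.6005,-.0185,0]);u=np.array([np.cos(np.radians(182.5)),np.sin(np.radians(182.5)),0])
for f in(0,8,16):
  for dg in(30,33):
    a=np.radians(dg);P=C+u*(f+130*np.cos(a)-12*np.sin(a))/1e3+[0,0,.012+.13*np.sin(a)+.012*np.cos(a)];print(f,dg,P.round(4),proj(c,P).round(0))
E
```

```text
24.15 [ 0.5183 -0.0219  0.1925] [ 1.7999e+02 -1.1000e-01 -1.7749e+02] [-0.2  0.8  0.1]
long_case_label 0.9 [317. 192.] [ 0.4878 -0.0247  0.09  ]
long_case_label 0.19 [ 93. 140.] [ 0.4561 -0.1924  0.09  ]
long_case_foot 0.62 [319. 275.] [ 0.5902 -0.0189  0.012 ]
long_case_foot 0.23 [317. 223.] [ 0.5335 -0.0229  0.012 ]
groove_long 0.74 [318. 285.] [ 0.6028 -0.0188  0.012 ]
groove_long 0.38 [110. 187.] [ 0.5051 -0.2291  0.012 ]
groove_middle 0.65 [320. 306.] [ 0.6276 -0.0164  0.012 ]
groove_short 0.69 [ 92. 139.] [ 0.4606 -0.2397  0.012 ]
groove_short 0.68 [322. 332.] [ 0.66   -0.0121  0.012 ]
[285.7, 220.4] [] tri [ 0.48142386 -0.02378544  0.1026512 ]
0 30 [ 0.494  -0.0231  0.0874] [[319. 199.]]
0 33 [ 0.4981 -0.023   0.0929] [[319. 206.]]
8 30 [ 0.486  -0.0235  0.0874] [[319. 189.]]
8 33 [ 0.4901 -0.0233  0.0929] [[319. 196.]]
16 30 [ 0.478  -0.0238  0.0874] [[319. 179.]]
16 33 [ 0.4821 -0.0237  0.0929] [[319. 185.]]
```

View pics/w6.png

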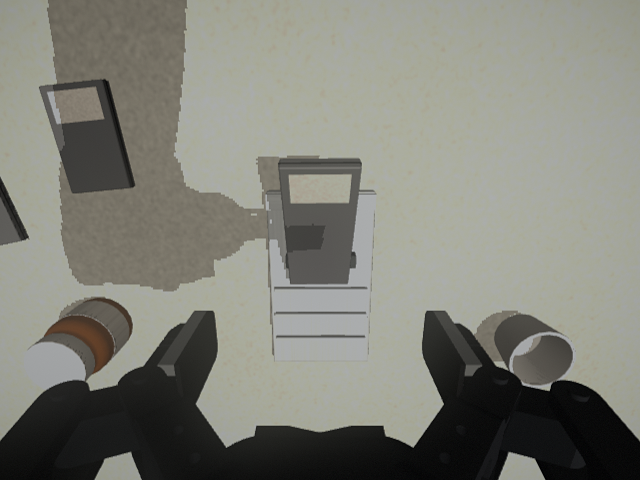

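The case leans in the view's middle (label about (320,189), lower edge at row 283, just above the first rib at row 288), centred between the tray sides (270 to 372).

```bash
python3 - <<'E'
from h import *
c=load('pics/w6.png')
for r in(288,312.5,336.5):print('rib',back(c,(320,r),.017)[:2].round(4))
g=cv2.cvtColor(cv2.imread('pics/w6.png'),cv2.COLOR_BGR2GRAY)
print([int(v) for v in g[276:345,320]])
print('foot top edge',back(c,(320,283),.0223).round(4),'if z.025',back(c,(320,283),.025).round(4))
print([back(c,p,.0223).round(4)[:2].tolist() for p in((287,283),(351,283))],[back(c,p,z).round(4)[:2].tolist() for p,z in(((280,165),.099),((361,165),.099))])
E
```

```text
rib [ 0.6035 -0.0169]
rib [ 0.6328 -0.0156]
rib [ 0.663  -0.0143]
[88, 88, 88, 88, 88, 88, 86, 94, 142, 176, 154, 104, 100, 150, 173, 171, 171, 171, 171, 171, 171, 171, 170, 171, 171, 171, 171, 172, 171, 170, 171, 171, 171, 172, 175, 143, 80, 103, 151, 174, 172, 171, 171, 171, 171, 171, 171, 172, 170, 171, 172, 171, 172, 171, 171, 171, 172, 173, 163, 122, 81, 120, 162, 173, 172, 171, 170, 171, 171]
foot top edge [ 0.5953 -0.0173  0.0223] if z.025 [ 0.594  -0.0174  0.025 ]
[[0.5968, -0.0519], [0.5938, 0.0151]] [[0.4674, -0.0527], [0.4648, 0.0067]]
```

Call:
arm_command([
  [0, 0, 0.033, 0],
  [0, 0, 0.066, 0],
  [0, 0, 0.1, 0],
  [0, 0, 0.133, 0],
  [0, 0, 0.162, 0],
])

```text
time: 25.2
ee_pos: [0.5184, -0.0219, 0.0301]
tcp_rot: [180.0, -0.0, -177.5]
wrist_force: [0.3, 0.2, 0.5]
opening: 0.0853
grasp_force: 0.0
```

Call:
arm_command([
  [0, 0, 0, 0],
  [0, 0, 0, 0],
  [0, 0, 0, 0],
  [0, 0, 0, 0],
  [0, 0, 0, 0],
], hand=0.05, grip_force=20)

```text
time: 25.7
ee_pos: [0.5194, -0.0219, 0.0328]
tcp_rot: [-180.0, 0.1, -177.5]
wrist_force: [0.2, 0.1, -1.1]
opening: 0.0589
grasp_force: 25.0
```

Call:
arm_command([
  [-0.002, 0, 0.001, 0],
  [-0.004, 0, 0.0025, 0],
  [-0.006, 0, 0.0035, 0],
  [-0.008, 0, 0.005, 0],
  [-0.01, 0, 0.006, 0],
])

```text
time: 26.2
ee_pos: [0.5291, -0.0215, 0.0259]
tcp_rot: [-180.0, 0.0, -177.5]
wrist_force: [-2.8, 0.1, 4.3]
opening: 0.0588
grasp_force: 25.6
```

Call:
arm_command([
  [0, 0, 0.001, 0],
  [0, 0, 0.0015, 0],
  [0, 0, 0.0015, 0],
  [0, 0, 0.0015, 0],
  [0, 0, 0.0015, 0],
])

```text
time: 26.7
ee_pos: [0.5295, -0.0215, 0.0255]
tcp_rot: [-180.0, 0.1, -177.5]
wrist_force: [-2.2, -0.9, 11.2]
opening: 0.059
grasp_force: 26.2
```

Call:
arm_command([
  [0, 0, 0, 0],
  [0, 0, 0, 0],
  [0, 0, 0, 0],
  [0, 0, 0, 0],
  [0, 0, 0, 0],
], hand=0.085)

```text
time: 27.2
ee_pos: [0.5287, -0.0214, 0.024]
tcp_rot: [180.0, -0.0, -177.5]
wrist_force: [-0.2, -0.1, 0.6]
opening: 0.085
grasp_force: 0.0
```

Call:
arm_command([
  [0, 0, -0.033, 0],
  [0, 0, -0.066, 0],
  [0, 0, -0.1, 0],
  [0, 0, -0.133, 0],
  [0, 0, -0.165, 0],
])

```text
time: 27.7
ee_pos: [0.5287, -0.0214, 0.1907]
tcp_rot: [-180.0, 0.0, -177.5]
wrist_force: [0.9, 1.1, 0.3]
opening: 0.085
grasp_force: 0.0
```

```bash
cat >> h.py <<'E'
def leanfit(fn,L,f0,a0,C=(.6005,-.0185),yt=182.5):
    "fit foot tray-x (mm), tray-y (mm), tilt(deg) of upper face outline; foot on z=12 plus lift"
    from scipy.optimize import minimize
    c=load(fn);g=cv2.GaussianBlur(cv2.cvtColor(cv2.imread(fn),cv2.COLOR_BGR2GRAY),(3,3),0).astype(np.float32)
    m=cv2.GaussianBlur(np.hypot(cv2.Sobel(g,cv2.CV_32F,1,0),cv2.Sobel(g,cv2.CV_32F,0,1)),(3,3),0)
    s=np.linspace(-.48,.48,40)
    Q=np.vstack([np.c_[(s+.5)*L,0*s+30],np.c_[(s+.5)*L,0*s-30],np.c_[0*s+L,s*60],np.c_[0*s,s*60]])
    t=np.radians(yt);u=np.array([np.cos(t),np.sin(t),0]);v=np.array([-u[1],u[0],0])
    def pts(x):
        a=np.radians(x[2]);w=np.radians(x[3]);q=Q[:,0]*np.cos(w)-Q[:,1]*np.sin(w);y=Q[:,0]*np.sin(w)+Q[:,1]*np.cos(w)
        X=x[0]+q*np.cos(a)-12*np.sin(a);Z=12+q*np.sin(a)+12*np.cos(a)
        return np.array([*C,0])+(np.outer(X,u)+np.outer(x[1]+y,v)+np.outer(Z,[0,0,1]))/1e3
    def f(x):
        p=proj(c,pts(x)).astype(np.float32);return -float(np.minimum(cv2.remap(m,p[:,:1],p[:,1:],cv2.INTER_LINEAR),150).mean())
    r=min((minimize(f,[f0+i,j,a0+k,0],method='Nelder-Mead',options=dict(initial_simplex=np.array([f0+i,j,a0+k,0])+np.vstack([np.zeros(4),np.diag([4,3,3,2])]))) for i in(-6,0,6) for j in(-3,3) for k in(-3,3)),key=lambda r:r.fun)
    return r.x.round(1),round(r.fun,1)
E
python3 - <<'E'
from h import *
look('wrist','pics/w7.png',[('long_case_label',.09)])
print(leanfit('pics/w6.png',150,10,31));print(leanfit('pics/w7.png',150,3,31))
g=cv2.cvtColor(cv2.imread('pics/w7.png'),cv2.COLOR_BGR2GRAY);print([int(v) for v in g[265:320,322]])
E
```

```text
27.7 [ 0.5287 -0.0214  0.1907] [-1.8000e+02  2.0000e-02 -1.7749e+02] [0.9 1.1 0.3]
long_case_label 0.84 [320. 190.] [ 0.496 -0.022  0.09 ]
(array([ 4.4,  0.9, 30.5, -0.6]), np.float64(-129.8))
(array([ 1.3,  0.7, 34. , -0.6]), np.float64(-126.6))
[88, 87, 87, 87, 88, 88, 87, 88, 87, 88, 88, 87, 88, 89, 89, 88, 88, 105, 143, 167, 170, 170, 170, 171, 170, 170, 170, 170, 171, 170, 171, 171, 170, 170, 171, 171, 171, 172, 164, 131, 100, 124, 159, 173, 172, 170, 171, 171, 172, 171, 171, 171, 170, 171, 171]
```

Call:
arm_command([
  [0.004, -0.035, 0, 0],
  [0.008, -0.07, 0, 0],
  [0.012, -0.106, 0, 0],
  [0.016, -0.141, 0, 0],
  [0.02, -0.177, 0, 0],
])

```text
time: 28.3
ee_pos: [0.5162, -0.2004, 0.1885]
tcp_rot: [180.0, -0.0, -177.5]
wrist_force: [0.5, -0.4, 0.9]
opening: 0.0851
grasp_force: 0.0
```

Call:
arm_command([
  [0.004, -0.035, 0.006, -0.04],
  [0.008, -0.07, 0.012, -0.08],
  [0.012, -0.106, 0.018, -0.12],
  [0.016, -0.141, 0.024, -0.16],
  [0.0195, -0.177, 0.03, -0.192],
])

```text
time: 28.8
ee_pos: [0.5044, -0.3782, 0.1582]
tcp_rot: [180.0, -0.0, -166.4]
wrist_force: [0.2, -0.2, 0.7]
opening: 0.085
grasp_force: 0.0
```

Call:
arm_command([
  [0, 0, 0, 0],
  [0, 0, 0, 0],
  [0, 0, 0, 0],
  [0, 0, 0, 0],
  [0, 0, 0, 0],
])

```text
time: 29.3
ee_pos: [0.5052, -0.376, 0.1597]
tcp_rot: [-180.0, 0.0, -166.4]
wrist_force: [0.1, -0.0, -0.0]
opening: 0.085
grasp_force: 0.0
```

```bash
python3 - <<'E'
from h import *
look('wrist','pics/w8.png',[('middle_case_foot',0),('middle_case_label',.012),('middle_case',0)])
v,f=casepose('pics/w8.png',(.510,-.375),.125,193);print(v,f)
c=load('pics/w8.png');im=cv2.imread('pics/w8.png');p=proj(c,[v[0]/1e3+.01,v[1]/1e3,.012])[0].astype(int);print('colour at body',p,im[p[1],p[0]])
E
```

```text
29.3 [ 0.5052 -0.376   0.1597] [-1.7997e+02  3.0000e-02 -1.6643e+02] [ 0.1 -0.  -0. ]
middle_case_foot 0.87 [139. 315.] [ 0.6563 -0.5332  0.    ]
middle_case_foot 0.86 [320. 278.] [ 0.5706 -0.3597  0.    ]
middle_case_label 0.97 [169.  95.] [ 0.4342 -0.5213  0.012 ]
middle_case_label 0.85 [318. 180.] [ 0.4733 -0.3848  0.012 ]
middle_case 0.92 [320. 220.] [ 0.5112 -0.3732  0.    ]
middle_case 0.85 [163. 262.] [ 0.5909 -0.5155  0.    ]
[ 510.5475419  -375.79737074  194.59434726] -79.89300537109375
colour at body [315 231] [117 122 124]
```

Call:
arm_command([
  [0.0043, -0.0012, 0.032, -0.018],
  [0.0043, -0.0012, 0.064, -0.018],
  [0.0043, -0.0012, 0.096, -0.018],
  [0.0043, -0.0012, 0.128, -0.018],
  [0.0043, -0.0012, 0.155, -0.018],
], hand=0.075)

```text
time: 30.0
ee_pos: [0.5005, -0.3786, 0.0025]
tcp_rot: [180.0, -0.0, -165.5]
wrist_force: [0.3, -1.4, 0.9]
opening: 0.0749
grasp_force: 0.0
```

Call:
arm_command([
  [0, 0, 0.015, 0],
  [0, 0, 0.025, 0],
  [0, 0, 0.033, 0],
  [0, 0, 0.0355, 0],
  [0, 0, 0.0355, 0],
])

```text
time: 30.5
ee_pos: [0.5013, -0.3792, -0.0307]
tcp_rot: [-180.0, 0.0, -165.5]
wrist_force: [0.3, 1.6, -0.4]
opening: 0.0751
grasp_force: 0.0
```

Call:
arm_command([
  [0, 0, 0, 0],
  [0, 0, 0, 0],
  [0, 0, 0, 0],
  [0, 0, 0, 0],
  [0, 0, 0, 0],
], hand=0.05, grip_force=25)

```text
time: 31.0
ee_pos: [0.5015, -0.3795, -0.0299]
tcp_rot: [-179.9, 0.1, -165.5]
wrist_force: [-0.8, 0.4, 6.4]
opening: 0.0586
grasp_force: 26.9
```

Call:
arm_command([
  [0, 0, -0.01, 0],
  [0, 0, -0.04, 0],
  [0, 0, -0.075, 0],
  [0, 0, -0.11, 0],
  [0, 0, -0.14, 0],
])

```text
time: 31.5
ee_pos: [0.501, -0.3791, 0.1113]
tcp_rot: [-179.9, 0.0, -165.5]
wrist_force: [0.2, -0.8, -2.1]
opening: 0.0585
grasp_force: 27.7
```

Call:
arm_command([
  [-0.015, 0.033, -0.01, 0],
  [-0.03, 0.066, -0.02, 0],
  [-0.045, 0.1, -0.02, 0],
  [-0.06, 0.133, -0.02, 0],
  [-0.075, 0.166, -0.02, 0],
])

```text
time: 32.0
ee_pos: [0.5319, -0.1981, 0.1294]
tcp_rot: [-180.0, 0.0, -165.5]
wrist_force: [0.2, 0.2, -1.5]
opening: 0.0587
grasp_force: 27.8
```

Call:
arm_command([
  [-0.015, 0.033, 0, 0.042],
  [-0.03, 0.066, 0, 0.084],
  [-0.045, 0.1, 0, 0.126],
  [-0.06, 0.133, 0, 0.168],
  [-0.0744, 0.166, 0, 0.21],
])

```text
time: 32.5
ee_pos: [0.5622, -0.0186, 0.1294]
tcp_rot: [-180.0, 0.0, -177.6]
wrist_force: [0.3, -0.3, -2.4]
opening: 0.0585
grasp_force: 27.8
```

Call:
arm_command([
  [0, 0, 0.02, 0],
  [0, 0, 0.04, 0],
  [0, 0, 0.06, 0],
  [0, 0, 0.07, 0],
  [0, 0, 0.074, 0],
])

```text
time: 33.0
ee_pos: [0.5617, -0.0202, 0.0541]
tcp_rot: [180.0, -0.1, -177.5]
wrist_force: [-0.3, -0.0, -1.5]
opening: 0.0585
grasp_force: 27.8
```

```bash
python3 - <<'E'
from h import *
look('wrist','pics/w9.png',[('middle_case_label',.102)])
E
```

```text
33.0 [ 0.5617 -0.0202  0.0541] [ 1.8000e+02 -8.0000e-02 -1.7749e+02] [-0.3 -0.  -1.5]
```

Call:
arm_command([
  [0, 0, 0.003, 0],
  [0, 0, 0.006, 0],
  [0, 0, 0.009, 0],
  [0, 0, 0.012, 0],
  [0, 0, 0.015, 0],
])

```text
time: 33.6
ee_pos: [0.5635, -0.0201, 0.0404]
tcp_rot: [-180.0, 0.2, -177.5]
wrist_force: [5.3, -0.7, 2.4]
opening: 0.0581
grasp_force: 27.4
```

Call:
arm_command([
  [0, 0, 0.002, 0],
  [0, 0, 0.004, 0],
  [0, 0, 0.006, 0],
  [0, 0, 0.008, 0],
  [0, 0, 0.01, 0],
])

```text
time: 34.1
ee_pos: [0.5622, -0.0201, 0.0295]
tcp_rot: [180.0, 0.0, -177.5]
wrist_force: [3.5, 0.1, -0.5]
opening: 0.0582
grasp_force: 26.7
```

Call:
arm_command([
  [0, 0, 0.002, 0],
  [0, 0, 0.004, 0],
  [-0.001, 0, 0.006, 0],
  [-0.002, 0, 0.008, 0],
  [-0.003, 0, 0.009, 0],
])

```text
time: 34.6
ee_pos: [0.5654, -0.02, 0.0216]
tcp_rot: [-180.0, 0.0, -177.5]
wrist_force: [-4.2, 0.4, 14.3]
opening: 0.0579
grasp_force: 28.2
```

```bash
python3 - <<'E'
from h import *
look('wrist','pics/w10.png',[('middle_case_label',.09)])
c=load('pics/w10.png')
from workcell import bot
o=bot.get_obs();g=o['ee_pos']+[0,0,.036]
for t in(15,20,25,30):
    a=np.radians(t);d=.033;r=np.array([-1,-.04,0])*(d*np.cos(a)-.006*np.sin(a))+np.array([0,0,1])*(d*np.sin(a)+.006*np.cos(a));print(t,proj(c,g+r).round(0))
E
```

```text
34.6 [ 0.5654 -0.02    0.0216] [-1.8000e+02  5.0000e-02 -1.7749e+02] [-4.2  0.4 14.3]
middle_case_label 0.93 [317. 282.] [ 0.5338 -0.0218  0.09  ]
15 [[319. 265.]]
20 [[319. 271.]]
25 [[319. 278.]]
30 [[319. 285.]]
```

Call:
arm_command([
  [0, 0, 0, 0],
  [0, 0, 0, 0],
  [0, 0, 0, 0],
  [0, 0, 0, 0],
  [0, 0, 0, 0],
], hand=0.085)

```text
time: 35.2
ee_pos: [0.5651, -0.02, 0.0205]
tcp_rot: [-180.0, -0.0, -177.5]
wrist_force: [0.4, 0.7, 0.1]
opening: 0.0849
grasp_force: 0.0
```

Call:
arm_command([
  [0, 0, -0.033, 0],
  [0, 0, -0.066, 0],
  [0, 0, -0.1, 0],
  [0, 0, -0.133, 0],
  [0, 0, -0.165, 0],
])

```text
time: 35.7
ee_pos: [0.5651, -0.02, 0.1872]
tcp_rot: [-180.0, 0.0, -177.5]
wrist_force: [0.7, 0.0, 0.1]
opening: 0.0851
grasp_force: 0.0
```

```bash
python3 - <<'E'
from h import *
from workcell import bot
look('wrist','pics/w11.png',[('middle_case_label',.08),('middle_case_foot',.012)])
print(leanfit('pics/w11.png',125,-26,30))
c=load('pics/w11.png')
g=cv2.cvtColor(cv2.imread('pics/w11.png'),cv2.COLOR_BGR2GRAY)
for col in(300,322,340):print([int(v) for v in g[250:345,col]])
t=np.radians(182.5);u=np.array([np.cos(t),np.sin(t)])
for x,z in((-34,14.5),(-64,14.5),(-4,14.5),(-34.2,22.3),(-32,22.4),(-28,22.4),(-40,27.4)):print(x,z,proj(c,[.6005+x/1e3*u[0],-.0185+x/1e3*u[1],z/1e3]).round(1))
bot.camera('side')
for n in('middle_case_label','middle_case_foot','long_case_label'):print(n,[(round(r['confidence'],2),r['location']) for r in bot.mark_of('side',n)[:3]])
E
```

```text
35.7 [ 0.5651 -0.02    0.1872] [-1.8000e+02  2.0000e-02 -1.7749e+02] [0.7 0.  0.1]
middle_case_label 0.82 [318. 197.] [ 0.5398 -0.0216  0.08  ]
(array([-26.6,  -0.6,  31.9,   0. ]), np.float64(-130.5))
[88, 88, 88, 89, 89, 89, 89, 89, 89, 89, 90, 90, 90, 90, 90, 90, 90, 90, 92, 91, 90, 91, 114, 143, 139, 104, 109, 150, 170, 171, 171, 172, 171, 172, 172, 171, 172, 172, 172, 172, 172, 172, 172, 172, 172, 172, 172, 172, 172, 170, 148, 110, 119, 155, 171, 172, 172, 171, 171, 172, 172, 172, 172, 172, 171, 172, 172, 172, 171, 172, 171, 172, 171, 172, 171, 172, 172, 170, 165, 164, 168, 170, 170, 169, 170, 171, 170, 170, 171, 171, 170, 171, 171, 170, 171]
[88, 88, 89, 89, 89, 89, 89, 89, 89, 89, 89, 89, 90, 89, 90, 90, 90, 89, 90, 89, 90, 90, 112, 148, 149, 111, 109, 151, 170, 172, 172, 171, 171, 171, 172, 172, 171, 171, 172, 172, 172, 171, 173, 172, 171, 172, 172, 172, 174, 162, 126, 94, 119, 156, 171, 173, 172, 172, 172, 172, 171, 171, 172, 172, 172, 172, 171, 171, 171, 172, 172, 172, 171, 172, 172, 172, 173, 169, 165, 167, 169, 172, 170, 171, 171, 171, 170, 170, 171, 171, 171, 171, 171, 172, 171]
[89, 89, 89, 89, 89, 90, 89, 89, 90, 91, 90, 91, 89, 89, 90, 91, 90, 91, 91, 91, 89, 95, 124, 161, 154, 111, 110, 151, 170, 172, 171, 172, 172, 172, 172, 172, 171, 171, 171, 171, 171, 172, 172, 172, 172, 172, 172, 173, 173, 167, 141, 106, 118, 156, 171, 173, 172, 172, 172, 172, 172, 172, 172, 172, 172, 172, 172, 172, 172, 172, 172, 172, 171, 171, 172, 172, 172, 169, 166, 165, 169, 171, 172, 171, 171, 171, 171, 171, 171, 171, 171, 171, 170, 171, 171]
-34 14.5 [[318.9 275. ]]
-64 14.5 [[318.8 300.8]]
-4 14.5 [[318.9 247.9]]
-34.2 22.3 [[318.8 278.2]]
-32 22.4 [[318.8 276.2]]
-28 22.4 [[318.8 272.6]]
-40 27.4 [[318.8 285.4]]
middle_case_label [(0.83, [310.1, 219.3]), (0.61, [419.9, 377.8])]
middle_case_foot [(0.97, [338.4, 237.8]), (0.75, [471.7, 372.5]), (0.64, [305.2, 411.4])]
long_case_label [(0.69, [291.0, 225.6])]
```

Call:
arm_command([
  [0, 0, 0.033, 0],
  [0, 0, 0.066, 0],
  [0, 0, 0.1, 0],
  [0, 0, 0.133, 0],
  [0, 0, 0.161, 0],
])

```text
time: 36.55
ee_pos: [0.5637, -0.02, 0.0215]
tcp_rot: [180.0, -0.2, -177.5]
wrist_force: [0.2, 0.5, 0.2]
opening: 0.0854
grasp_force: 0.0
```

Call:
arm_command([
  [0, 0, 0, 0],
  [0, 0, 0, 0],
  [0, 0, 0, 0],
  [0, 0, 0, 0],
  [0, 0, 0, 0],
], hand=0.05, grip_force=20)

```text
time: 37.05
ee_pos: [0.5658, -0.02, 0.0258]
tcp_rot: [-180.0, 0.1, -177.5]
wrist_force: [-0.4, 0.2, -1.6]
opening: 0.0569
grasp_force: 21.6
```

Call:
arm_command([
  [-0.001, 0, 0.0007, 0],
  [-0.002, 0, 0.0015, 0],
  [-0.003, 0, 0.002, 0],
  [-0.004, 0, 0.003, 0],
  [-0.005, 0, 0.0035, 0],
])

```text
time: 37.55
ee_pos: [0.5704, -0.0198, 0.0224]
tcp_rot: [-180.0, 0.1, -177.5]
wrist_force: [-4.3, -0.0, 10.5]
opening: 0.057
grasp_force: 24.7
```

Call:
arm_command([
  [0, 0, 0, 0],
  [0, 0, 0, 0],
  [0, 0, 0, 0],
  [0, 0, 0, 0],
  [0, 0, 0, 0],
], hand=0.085)

```text
time: 38.05
ee_pos: [0.5702, -0.0198, 0.0211]
tcp_rot: [-180.0, -0.0, -177.5]
wrist_force: [-0.3, -0.0, -0.0]
opening: 0.0853
grasp_force: 0.0
```

Call:
arm_command([
  [0, 0, -0.033, 0],
  [0, 0, -0.066, 0],
  [0, 0, -0.1, 0],
  [0, 0, -0.133, 0],
  [0, 0, -0.165, 0],
])

```text
time: 38.55
ee_pos: [0.5701, -0.0198, 0.1877]
tcp_rot: [-180.0, 0.0, -177.5]
wrist_force: [-0.2, -0.3, -0.7]
opening: 0.0851
grasp_force: 0.0
```

```bash
python3 - <<'E'
from h import *
from workcell import bot
look('wrist','pics/w12.png',[('middle_case_label',.08)])
print(leanfit('pics/w12.png',125,-26,30))
c=load('pics/w12.png')
g=cv2.cvtColor(cv2.imread('pics/w12.png'),cv2.COLOR_BGR2GRAY)
print([int(v) for v in g[255:315,322]])
t=np.radians(182.5);u=np.array([np.cos(t),np.sin(t)])
for x,z in((-34,14.5),(-64,14.5),(-36,22.4),(-32,22.4),(-28,22.4)):print(x,z,proj(c,[.6005+x/1e3*u[0],-.0185+x/1e3*u[1],z/1e3]).round(1))
E
```

```text
38.55 [ 0.5701 -0.0198  0.1877] [-1.8000e+02  2.0000e-02 -1.7749e+02] [-0.2 -0.3 -0.7]
middle_case_label 0.95 [319. 196.] [ 0.544  -0.0212  0.08  ]
(array([-29.7,  -0.3,  33.1,  -0.2]), np.float64(-129.6))
[91, 90, 90, 90, 90, 91, 90, 90, 91, 90, 91, 90, 91, 90, 92, 92, 91, 90, 91, 112, 148, 169, 172, 172, 171, 171, 171, 171, 171, 172, 172, 172, 171, 172, 171, 172, 171, 171, 173, 169, 146, 106, 103, 139, 164, 173, 172, 171, 171, 171, 172, 171, 171, 172, 171, 172, 171, 172, 172, 171]
-34 14.5 [[318.9 270.4]]
-64 14.5 [[318.9 296.3]]
-36 22.4 [[318.9 275.1]]
-32 22.4 [[318.9 271.5]]
-28 22.4 [[318.9 267.9]]
```

Call:
arm_command([
  [0.018, -0.032, 0, 0],
  [0.036, -0.064, 0, 0],
  [0.054, -0.096, 0, 0],
  [0.071, -0.128, 0, 0],
  [0.089, -0.16, 0, 0],
])

```text
time: 39.15
ee_pos: [0.4874, -0.1846, 0.1855]
tcp_rot: [180.0, -0.0, -177.5]
wrist_force: [0.4, -0.6, 0.7]
opening: 0.0849
grasp_force: 0.0
```

Call:
arm_command([
  [0.018, -0.032, 0.015, -0.045],
  [0.036, -0.064, 0.03, -0.09],
  [0.036, -0.064, 0.03, -0.09],
  [0.036, -0.064, 0.03, -0.09],
  [0.036, -0.064, 0.03, -0.09],
])

```text
time: 39.65
ee_pos: [0.4555, -0.2486, 0.1564]
tcp_rot: [180.0, 0.0, -172.3]
wrist_force: [0.1, 0.7, -0.2]
opening: 0.085
grasp_force: 0.0
```

```bash
python3 - <<'E'
from h import *
from workcell import bot
look('wrist','pics/w13.png',[('short_case_foot',0),('short_case_label',.012),('short_case',0)])
v,f=casepose('pics/w13.png',(.458,-.249),.1,187.5);print(v,f)
o=bot.get_obs();a=np.radians(v[2]);P=v[:2]/1e3+.009*np.array([np.cos(a),np.sin(a)]);print(delta(o,[*P,-.0305],v[2]))
E
```

```text
39.65 [ 0.4555 -0.2486  0.1564] [ 1.8000e+02  2.0000e-02 -1.7233e+02] [ 0.1  0.7 -0.2]
short_case_foot 0.71 [322. 265.] [ 0.5068 -0.2386  0.    ]
short_case_label 0.89 [321. 184.] [ 0.4255 -0.2504  0.012 ]
short_case_label 0.56 [568. 366.] [0.5807 0.0337 0.012 ]
short_case 0.57 [320. 221.] [ 0.462  -0.2464  0.    ]
[ 458.53539806 -248.0203388   188.5605376 ] -79.8425064086914
(array([ 0.0062, -0.0002,  0.187 ]), -0.0143)
```

Call:
arm_command([
  [0.0062, -0.0002, 0.032, -0.0143],
  [0.0062, -0.0002, 0.064, -0.0143],
  [0.0062, -0.0002, 0.096, -0.0143],
  [0.0062, -0.0002, 0.128, -0.0143],
  [0.0062, -0.0002, 0.155, -0.0143],
], hand=0.075)

```text
time: 40.35
ee_pos: [0.449, -0.2493, -0.0003]
tcp_rot: [180.0, -0.0, -171.5]
wrist_force: [0.1, 0.4, 0.4]
opening: 0.0746
grasp_force: 0.0
```

Call:
arm_command([
  [0, 0, 0.015, 0],
  [0, 0, 0.025, 0],
  [0, 0, 0.031, 0],
  [0, 0, 0.032, 0],
  [0, 0, 0.032, 0],
])

```text
time: 40.85
ee_pos: [0.4496, -0.2504, -0.0299]
tcp_rot: [-180.0, 0.1, -171.5]
wrist_force: [0.2, -0.2, 0.0]
opening: 0.0749
grasp_force: 0.0
```

Call:
arm_command([
  [0, 0, 0, 0],
  [0, 0, 0, 0],
  [0, 0, 0, 0],
  [0, 0, 0, 0],
  [0, 0, 0, 0],
], hand=0.05, grip_force=25)

```text
time: 41.35
ee_pos: [0.4496, -0.2504, -0.0295]
tcp_rot: [-179.9, 0.1, -171.5]
wrist_force: [-1.2, 0.5, 5.5]
opening: 0.0587
grasp_force: 25.9
```

Call:
arm_command([
  [0, 0, -0.01, 0],
  [0, 0, -0.04, 0],
  [0, 0, -0.075, 0],
  [0, 0, -0.11, 0],
  [0, 0, -0.145, 0],
])

```text
time: 41.85
ee_pos: [0.4489, -0.25, 0.1166]
tcp_rot: [-180.0, 0.0, -171.5]
wrist_force: [0.8, -0.9, -0.7]
opening: 0.0583
grasp_force: 27.3
```

Call:
arm_command([
  [-0.022, 0.024, -0.01, 0],
  [-0.044, 0.048, -0.02, 0],
  [-0.066, 0.073, -0.02, 0],
  [-0.088, 0.097, -0.02, 0],
  [-0.11, 0.121, -0.02, 0],
])

```text
time: 42.35
ee_pos: [0.5407, -0.113, 0.1353]
tcp_rot: [-180.0, 0.1, -171.5]
wrist_force: [1.1, -0.5, -1.0]
opening: 0.0582
grasp_force: 27.3
```

Call:
arm_command([
  [-0.022, 0.024, 0, 0.03],
  [-0.044, 0.048, 0, 0.06],
  [-0.066, 0.073, 0, 0.09],
  [-0.0771, 0.0853, 0, 0.105],
  [-0.0771, 0.0853, 0, 0.105],
])

```text
time: 42.85
ee_pos: [0.6044, -0.0166, 0.1345]
tcp_rot: [180.0, 0.0, -177.4]
wrist_force: [-0.3, -0.5, -1.2]
opening: 0.0582
grasp_force: 27.3
```

Call:
arm_command([
  [0, 0, 0.025, 0],
  [0, 0, 0.05, 0],
  [0, 0, 0.075, 0],
  [0, 0, 0.09, 0],
  [0, 0, 0.094, 0],
])

```text
time: 43.35
ee_pos: [0.6025, -0.0189, 0.0389]
tcp_rot: [180.0, -0.1, -177.6]
wrist_force: [-0.4, 0.7, -1.9]
opening: 0.0586
grasp_force: 27.3
```

Call:
arm_command([
  [0, 0, 0.003, 0],
  [0, 0, 0.006, 0],
  [0, 0, 0.009, 0],
  [0, 0, 0.012, 0],
  [0, 0, 0.014, 0],
])

```text
time: 43.85
ee_pos: [0.6051, -0.0185, 0.0275]
tcp_rot: [-180.0, 0.2, -177.5]
wrist_force: [5.0, -0.9, 4.9]
opening: 0.0585
grasp_force: 27.5
```

Call:
arm_command([
  [0, 0, 0.002, 0],
  [-0.001, 0, 0.004, 0],
  [-0.001, 0, 0.006, 0],
  [-0.002, 0, 0.008, 0],
  [-0.003, 0, 0.009, 0],
])

```text
time: 44.35
ee_pos: [0.6057, -0.0183, 0.0165]
tcp_rot: [180.0, -0.1, -177.5]
wrist_force: [-0.8, -0.6, 1.2]
opening: 0.0579
grasp_force: 26.3
```

```bash
python3 - <<'E'
from h import *
look('wrist','pics/w14.png',[('short_case_label',.07)])
c=load('pics/w14.png')
from workcell import bot
o=bot.get_obs();g=o['ee_pos']+[0,0,.0355]
for t in(10,15,20,25,30):
    a=np.radians(t);d=.021;r=np.array([-1,-.04,0])*(d*np.cos(a)-.006*np.sin(a))+np.array([0,0,1])*(d*np.sin(a)+.006*np.cos(a));print(t,proj(c,g+r).round(0), 'foot x',round((.6005-o['ee_pos'][0])*1e3-59*np.cos(a)+6*np.sin(a),1),'z',round(g[2]*1e3-59*np.sin(a)-6*np.cos(a),1))
E
```

```text
44.35 [ 0.6057 -0.0183  0.0165] [ 1.7999e+02 -1.2000e-01 -1.7753e+02] [-0.8 -0.6  1.2]
short_case_label 0.63 [324. 289.] [ 0.5839 -0.0174  0.07  ]
10 [[319. 285.]] foot x -62.4 z 35.9
15 [[319. 289.]] foot x -60.8 z 30.9
20 [[319. 293.]] foot x -58.8 z 26.2
25 [[319. 298.]] foot x -56.3 z 21.6
30 [[319. 302.]] foot x -53.5 z 17.3
```

Call:
arm_command([
  [0.001, 0, 0.001, 0],
  [0.001, 0, 0.002, 0],
  [0.001, 0, 0.003, 0],
  [0.001, 0, 0.004, 0],
  [0.001, 0, 0.005, 0],
])

```text
time: 44.95
ee_pos: [0.6063, -0.0183, 0.0139]
tcp_rot: [-180.0, 0.1, -177.5]
wrist_force: [-1.0, 0.7, 16.1]
opening: 0.0581
grasp_force: 29.2
```

```bash
python3 - <<'E'
from h import *
look('wrist','pics/w15.png',[('short_case_label',.07)])
c=load('pics/w15.png')
from workcell import bot
o=bot.get_obs();g=o['ee_pos']+[0,0,.0355]
for t in(15,20,25,30):
    a=np.radians(t);d=.021;r=np.array([-1,-.04,0])*(d*np.cos(a)-.006*np.sin(a))+np.array([0,0,1])*(d*np.sin(a)+.006*np.cos(a));print(t,proj(c,g+r).round(0), 'foot x',round((.6005-o['ee_pos'][0])*1e3-59*np.cos(a)+6*np.sin(a),1),'z',round(g[2]*1e3-59*np.sin(a)-6*np.cos(a),1))
bot.camera('side')
for n in('short_case_label','short_case_foot'):print(n,[(round(r['confidence'],2),r['location']) for r in bot.mark_of('side',n)[:2]])
t=np.radians(182.5);u=np.array([np.cos(t),np.sin(t)])
for x,z in((-66,17),(-60,17),(-54,17),(-58,12),(-50,12)):print(x,z,proj(SIDE,[.6005+x/1e3*u[0],-.0185+x/1e3*u[1],z/1e3]).round(1))
E
```

```text
44.95 [ 0.6063 -0.0183  0.0139] [-1.8000e+02  1.3000e-01 -1.7753e+02] [-1.   0.7 16.1]
short_case_label 0.95 [320. 290.] [ 0.5831 -0.019   0.07  ]
15 [[319. 289.]] foot x -61.3 z 28.4
20 [[319. 294.]] foot x -59.2 z 23.6
25 [[319. 298.]] foot x -56.8 z 19.1
30 [[319. 303.]] foot x -53.9 z 14.7
short_case_label [(0.81, [331.3, 222.8])]
short_case_foot [(0.85, [348.9, 235.3]), (0.74, [327.8, 242.5])]
-66 17 [[354.5 231.4]]
-60 17 [[352.4 231.9]]
-54 17 [[350.4 232.5]]
-58 12 [[351.7 233.8]]
-50 12 [[349.  234.5]]
```

Call:
arm_command([
  [0, 0, 0, 0],
  [0, 0, 0, 0],
  [0, 0, 0, 0],
  [0, 0, 0, 0],
  [0, 0, 0, 0],
], hand=0.085)

```text
time: 45.7
ee_pos: [0.6054, -0.0183, 0.0119]
tcp_rot: [180.0, -0.0, -177.5]
wrist_force: [0.7, 0.1, 0.6]
opening: 0.0848
grasp_force: 0.0
```

Call:
arm_command([
  [0, 0, -0.033, 0],
  [0, 0, -0.066, 0],
  [0, 0, -0.1, 0],
  [0, 0, -0.133, 0],
  [0, 0, -0.165, 0],
])

```text
time: 46.2
ee_pos: [0.6055, -0.0183, 0.1787]
tcp_rot: [-180.0, 0.0, -177.5]
wrist_force: [0.4, -0.0, -0.3]
opening: 0.0847
grasp_force: 0.0
```

Call:
arm_command([
  [0.035, 0, 0, 0],
  [0.06, 0, 0, 0],
  [0.06, 0, 0, 0],
  [0.06, 0, 0, 0],
  [0.06, 0, 0, 0],
])

```text
time: 46.7
ee_pos: [0.5462, -0.0209, 0.177]
tcp_rot: [-180.0, 0.0, -177.5]
wrist_force: [-0.1, 0.0, 0.3]
opening: 0.0851
grasp_force: 0.0
```

```bash
python3 - <<'E'
from h import *
from workcell import bot
look('wrist','pics/w16.png',[('short_case_label',.06),('middle_case_label',.08),('long_case_label',.09)])
print(leanfit('pics/w16.png',100,-56,28))
c=load('pics/w16.png')
g=cv2.cvtColor(cv2.imread('pics/w16.png'),cv2.COLOR_BGR2GRAY)
for col in(295,320,342):print([int(v) for v in g[265:345,col]])
t=np.radians(182.5);u=np.array([np.cos(t),np.sin(t)])
for x,z in((-64,14.5),(-34,14.5),(-66,22.5),(-62,22.5),(-58,22.5),(-54,22.5)):print(x,z,proj(c,[.6005+x/1e3*u[0],-.0185+x/1e3*u[1],z/1e3]).round(1))
bot.camera('side')
for n in('long_case_label','middle_case_label','short_case_label','short_case_foot'):print(n,[(round(r['confidence'],2),r['location']) for r in bot.mark_of('side',n)[:3]])
for L,f,a in((150,2,31),(125,-28.5,30),(100,-56,28)):
    b=np.radians(a);x=f+(L-20)*np.cos(b)-12*np.sin(b);z=12+(L-20)*np.sin(b)+12*np.cos(b);P=[.6005+x/1e3*u[0],-.0185+x/1e3*u[1],z/1e3];print(L,'label exp',proj(SIDE,P).round(1),proj(c,P).round(1))
E
```

```text
46.7 [ 0.5462 -0.0209  0.177 ] [-180.      0.   -177.53] [-0.1  0.   0.3]
short_case_label 0.8 [322. 269.] [ 0.5858 -0.0162  0.06  ]
middle_case_label 0.61 [318. 229.] [ 0.5439 -0.0215  0.08  ]
long_case_label 0.69 [320. 168.] [ 0.4959 -0.022   0.09  ]
long_case_label 0.46 [319. 229.] [ 0.5411 -0.0213  0.09  ]
(array([-55.1,   0.1,  30.8,  -0.5]), np.float64(-134.3))
[169, 168, 164, 162, 164, 164, 163, 165, 168, 169, 169, 169, 168, 168, 171, 172, 172, 173, 147, 99, 89, 91, 91, 91, 92, 91, 91, 91, 92, 90, 91, 91, 91, 92, 92, 93, 92, 92, 91, 92, 92, 92, 92, 92, 93, 92, 92, 92, 92, 92, 93, 92, 93, 93, 93, 89, 81, 135, 176, 171, 172, 170, 170, 172, 170, 171, 171, 171, 170, 171, 171, 171, 170, 171, 171, 171, 170, 171, 171, 170]
[170, 169, 168, 169, 169, 169, 169, 168, 167, 166, 167, 169, 169, 168, 168, 167, 166, 169, 144, 97, 89, 90, 90, 90, 91, 90, 91, 90, 91, 91, 91, 91, 91, 90, 92, 91, 91, 92, 91, 91, 92, 91, 91, 91, 92, 92, 91, 92, 92, 92, 93, 91, 92, 93, 91, 86, 81, 136, 175, 171, 171, 171, 170, 171, 170, 171, 170, 170, 171, 170, 171, 171, 170, 171, 171, 171, 171, 171, 170, 172]
[170
[... 185 characters left out ...]
3, 92, 93, 92, 93, 93, 94, 92, 92, 92, 93, 93, 92, 86, 79, 135, 175, 171, 171, 171, 171, 171, 171, 171, 171, 171, 171, 171, 172, 172, 171, 171, 170, 171, 171, 171, 171, 171]
-64 14.5 [[319.  321.3]]
-34 14.5 [[319.  295.7]]
-66 22.5 [[319.  326.9]]
-62 22.5 [[319.  323.6]]
-58 22.5 [[319.  320.2]]
-54 22.5 [[319.  316.7]]
long_case_label [(0.82, [289.9, 223.8]), (0.66, [322.7, 243.1])]
middle_case_label [(0.91, [311.4, 223.4]), (0.72, [422.9, 377.1])]
short_case_label [(0.77, [327.3, 224.1]), (0.18, [405.2, 292.4])]
short_case_foot [(0.65, [347.9, 238.3])]
150 label exp [[292.2 223.6]] [[318.9 164.7]]
125 label exp [[311.3 223.6]] [[318.9 227.5]]
100 label exp [[328.6 224.1]] [[319.  274.9]]
```

Call:
arm_command([
  [-0.03, 0, 0, 0],
  [-0.06, 0, 0.01, 0],
  [-0.06, 0, 0.043, 0],
  [-0.06, 0, 0.076, 0],
  [-0.06, 0, 0.109, 0],
])

```text
time: 47.65
ee_pos: [0.6058, -0.0183, 0.0668]
tcp_rot: [-180.0, -0.0, -177.5]
wrist_force: [0.5, 0.0, -0.1]
opening: 0.0851
grasp_force: 0.0
```

Call:
arm_command([
  [0, 0, 0.03, 0],
  [0, 0, 0.045, 0],
  [0, 0, 0.052, 0],
  [0, 0, 0.052, 0],
  [0, 0, 0.052, 0],
])

```text
time: 48.15
ee_pos: [0.6065, -0.0184, 0.0178]
tcp_rot: [-180.0, 0.1, -177.5]
wrist_force: [0.9, -0.4, -1.2]
opening: 0.0849
grasp_force: 0.0
```

Call:
arm_command([
  [0, 0, 0, 0],
  [0, 0, 0, 0],
  [0, 0, 0, 0],
  [0, 0, 0, 0],
  [0, 0, 0, 0],
], hand=0.05, grip_force=20)

```text
time: 48.65
ee_pos: [0.6076, -0.0187, 0.0188]
tcp_rot: [-180.0, 0.3, -177.6]
wrist_force: [2.2, -2.4, 8.4]
opening: 0.0504
grasp_force: 9.5
```

Call:
arm_command([
  [-0.001, 0, 0.0007, 0],
  [-0.002, 0, 0.0015, 0],
  [-0.003, 0, 0.002, 0],
  [-0.004, 0, 0.003, 0],
  [-0.005, 0, 0.0035, 0],
])

```text
time: 49.15
ee_pos: [0.6122, -0.0182, 0.0164]
tcp_rot: [-180.0, 0.3, -177.5]
wrist_force: [-1.8, -1.2, 16.9]
opening: 0.0502
grasp_force: 9.3
```

Call:
arm_command([
  [0, 0, 0, 0],
  [0, 0, 0, 0],
  [0, 0, 0, 0],
  [0, 0, 0, 0],
  [0, 0, 0, 0],
], hand=0.085)

```text
time: 49.65
ee_pos: [0.6104, -0.0181, 0.0124]
tcp_rot: [180.0, -0.0, -177.5]
wrist_force: [-0.1, 0.5, -0.4]
opening: 0.0848
grasp_force: 0.0
```

Call:
arm_command([
  [0, 0, -0.033, 0],
  [0, 0, -0.066, 0],
  [0, 0, -0.1, 0],
  [0, 0, -0.133, 0],
  [0, 0, -0.165, 0],
])

```text
time: 50.15
ee_pos: [0.6105, -0.0181, 0.1791]
tcp_rot: [-180.0, 0.0, -177.5]
wrist_force: [-0.3, 0.1, 0.3]
opening: 0.0849
grasp_force: 0.0
```

Call:
arm_command([
  [0.035, 0, 0, 0],
  [0.065, 0, 0, 0],
  [0.065, 0, 0, 0],
  [0.065, 0, 0, 0],
  [0.065, 0, 0, 0],
])

```text
time: 50.65
ee_pos: [0.5462, -0.0209, 0.1776]
tcp_rot: [-180.0, 0.0, -177.5]
wrist_force: [-0.1, -0.3, -1.2]
opening: 0.0851
grasp_force: 0.0
```

```bash
python3 - <<'E'
from h import *
from workcell import bot
look('wrist','pics/w17.png',[('short_case_label',.06),('middle_case_label',.08),('long_case_label',.09)])
print(leanfit('pics/w17.png',100,-58,28))
c=load('pics/w17.png')
g=cv2.cvtColor(cv2.imread('pics/w17.png'),cv2.COLOR_BGR2GRAY)
print([int(v) for v in g[310:335,320]])
t=np.radians(182.5);u=np.array([np.cos(t),np.sin(t)])
for x,z in((-64,14.5),(-66,22.5),(-62,22.5),(-58,22.5)):print(x,z,proj(c,[.6005+x/1e3*u[0],-.0185+x/1e3*u[1],z/1e3]).round(1))
bot.camera('side')
for n in('long_case_label','middle_case_label','short_case_label','short_case_foot'):print(n,[(round(r['confidence'],2),r['location']) for r in bot.mark_of('side',n)[:2]])
bot.camera('top')
for n in('jar','dish','tip_box'):print(n,[r['location'] for r in bot.mark_of('top',n)[:1]])
print(bot.get_obs()['time'])
E
```

```text
50.65 [ 0.5462 -0.0209  0.1776] [-1.8000e+02  1.0000e-02 -1.7753e+02] [-0.1 -0.3 -1.2]
short_case_label 0.97 [324. 276.] [ 0.5929 -0.0145  0.06  ]
middle_case_label 0.64 [318. 229.] [ 0.5438 -0.0215  0.08  ]
long_case_label 0.64 [317. 169.] [ 0.4967 -0.0241  0.09  ]
(array([-55.7,  -3.6,  32.2,   0.3]), np.float64(-137.1))
[92, 91, 91, 92, 92, 91, 93, 91, 92, 92, 91, 91, 103, 147, 174, 171, 170, 170, 171, 170, 170, 170, 171, 171, 170]
-64 14.5 [[319. 321.]]
-66 22.5 [[319.  326.6]]
-62 22.5 [[319.  323.2]]
-58 22.5 [[319.  319.8]]
long_case_label [(0.78, [288.4, 223.9]), (0.17, [239.8, 174.7])]
middle_case_label [(0.84, [364.7, 400.2]), (0.75, [421.5, 377.2])]
short_case_label [(0.7, [312.4, 222.6]), (0.6, [330.9, 224.2])]
short_case_foot [(0.97, [348.3, 237.1])]
jar [[409.1, 206.0]]
dish [[230.3, 203.3]]
tip_box [[140.1, 253.9]]
51.3
```

Call:
arm_command([
  [-0.03, 0, 0, 0],
  [-0.0605, 0, 0.01, 0],
  [-0.0605, 0, 0.043, 0],
  [-0.0605, 0, 0.076, 0],
  [-0.0605, 0, 0.109, 0],
])

```text
time: 51.8
ee_pos: [0.6062, -0.0183, 0.0673]
tcp_rot: [-180.0, -0.0, -177.5]
wrist_force: [0.7, -0.5, 0.9]
opening: 0.0851
grasp_force: 0.0
```

Call:
arm_command([
  [0, 0, 0.03, 0],
  [0, 0, 0.045, 0],
  [0, 0, 0.055, 0],
  [0, 0, 0.058, 0],
  [0, 0, 0.058, 0],
])

```text
time: 52.3
ee_pos: [0.6066, -0.0183, 0.0116]
tcp_rot: [-180.0, 0.1, -177.5]
wrist_force: [-0.4, 0.1, -0.3]
opening: 0.0849
grasp_force: 0.0
```

Call:
arm_command([
  [0, 0, 0, 0],
  [0, 0, 0, 0],
  [0, 0, 0, 0],
  [0, 0, 0, 0],
  [0, 0, 0, 0],
], hand=0.058, grip_force=20)

```text
time: 52.8
ee_pos: [0.607, -0.0183, 0.0121]
tcp_rot: [-180.0, 0.1, -177.5]
wrist_force: [-0.5, 1.1, 6.1]
opening: 0.0592
grasp_force: 20.8
```

Gripped at 59 mm, so the case is centred. Press lightly down and release.

Call:
arm_command([
  [0, 0, 0.0005, 0],
  [-0.0005, 0, 0.001, 0],
  [-0.001, 0, 0.0015, 0],
  [-0.001, 0, 0.0015, 0],
  [-0.001, 0, 0.0015, 0],
])

```text
time: 53.3
ee_pos: [0.6079, -0.0183, 0.0117]
tcp_rot: [-180.0, 0.2, -177.5]
wrist_force: [-4.7, 0.0, 14.4]
opening: 0.0592
grasp_force: 21.5
```

Call:
arm_command([
  [0, 0, 0, 0],
  [0, 0, 0, 0],
  [0, 0, 0, 0],
  [0, 0, 0, 0],
  [0, 0, 0, 0],
], hand=0.085)

```text
time: 53.8
ee_pos: [0.607, -0.0183, 0.009]
tcp_rot: [180.0, -0.0, -177.5]
wrist_force: [0.0, -0.2, -0.4]
opening: 0.0851
grasp_force: 0.0
```

Call:
arm_command([
  [0, 0, -0.033, 0],
  [0, 0, -0.066, 0],
  [0, 0, -0.1, 0],
  [0, 0, -0.133, 0],
  [0, 0, -0.166, 0],
])

```text
time: 54.3
ee_pos: [0.6069, -0.0183, 0.1765]
tcp_rot: [-180.0, 0.0, -177.5]
wrist_force: [0.5, -0.4, -0.1]
opening: 0.0852
grasp_force: 0.0
```

Call:
arm_command([
  [0.035, 0, 0, 0],
  [0.062, 0, 0, 0],
  [0.062, 0, 0, 0],
  [0.062, 0, 0, 0],
  [0.062, 0, 0, 0],
])

```text
time: 54.8
ee_pos: [0.5457, -0.0209, 0.1751]
tcp_rot: [180.0, 0.0, -177.5]
wrist_force: [0.2, -0.1, 0.2]
opening: 0.0848
grasp_force: 0.0
```

```bash
python3 - <<'E'
from h import *
from workcell import bot
look('wrist','pics/w18.png',[('short_case_label',.06),('middle_case_label',.08),('long_case_label',.09)])
print(leanfit('pics/w18.png',100,-58,28))
g=cv2.cvtColor(cv2.imread('pics/w18.png'),cv2.COLOR_BGR2GRAY)
print([int(v) for v in g[310:335,320]])
print([int(v) for v in g[300,270:370]])
bot.camera('side')
for n in('long_case_label','middle_case_label','short_case_label','short_case_foot','bar'):print(n,[(round(r['confidence'],2),r['location']) for r in bot.mark_of('side',n)[:2]])
E
```

```text
54.8 [ 0.5457 -0.0209  0.1751] [ 1.8000e+02  1.0000e-02 -1.7753e+02] [ 0.2 -0.1  0.2]
short_case_label 0.73 [320. 278.] [ 0.5927 -0.0176  0.06  ]
short_case_label 0.53 [319. 288.] [ 0.6033 -0.0184  0.06  ]
middle_case_label 0.29 [322. 320.] [ 0.6227 -0.0151  0.08  ]
long_case_label 0.73 [317. 169.] [ 0.496  -0.0242  0.09  ]
(array([-57.9,  -1.7,  31.5,   1.1]), np.float64(-132.5))
[93, 93, 93, 93, 94, 94, 93, 95, 94, 94, 94, 93, 94, 93, 92, 96, 144, 174, 172, 171, 171, 170, 171, 171, 172]
[172, 173, 173, 172, 171, 172, 171, 172, 171, 172, 171, 171, 172, 172, 173, 168, 115, 119, 118, 86, 95, 93, 94, 93, 93, 93, 93, 93, 93, 94, 93, 94, 93, 93, 92, 94, 94, 93, 93, 93, 92, 92, 93, 92, 93, 93, 93, 93, 92, 92, 93, 93, 93, 93, 93, 92, 93, 93, 93, 93, 93, 92, 93, 93, 93, 93, 92, 93, 93, 94, 93, 94, 94, 93, 94, 93, 94, 94, 94, 93, 93, 98, 142, 175, 173, 173, 172, 173, 172, 172, 172, 172, 172, 172, 172, 173, 172, 172, 173, 172]
long_case_label [(0.57, [291.9, 224.5]), (0.31, [243.6, 173.3])]
middle_case_label [(0.96, [421.9, 378.9]), (0.78, [365.1, 398.4])]
short_case_label [(0.48, [336.7, 231.3])]
short_case_foot [(0.89, [350.9, 234.1])]
bar [(0.52, [285.3, 229.2])]
```

```bash
python3 - <<'E'
from h import *
for f in('w16','w18'):
    g=cv2.cvtColor(cv2.imread(f'pics/{f}.png'),cv2.COLOR_BGR2GRAY)
    for col in(300,330):
        v=g[130:330,col].astype(int);e=[i+130 for i in range(1,200) if abs(v[i]-v[i-1])>20];print(f,col,e,[int(g[r,col]) for r in(168,190,229,245,278)])
c=load('pics/w18.png');t=np.radians(182.5);u=np.array([np.cos(t),np.sin(t)])
for L,fx,a in((150,2,31),(125,-28.5,30),(100,-58,28)):
    b=np.radians(a);o=[]
    for s in(L,L-7,L-33,0):
        x=fx+s*np.cos(b)-12*np.sin(b);z=12+s*np.sin(b)+12*np.cos(b);o.append(proj(c,[.6005+x/1e3*u[0],-.0185+x/1e3*u[1],z/1e3])[0,1].round(1))
    print(L,o)
E
```

```text
w16 300 [134, 135, 151, 152, 183, 184, 215, 216, 229, 230, 241, 263, 264, 283, 284, 322, 323] [166, 89, 146, 68, 164]
w16 330 [134, 135, 151, 152, 183, 209, 215, 216, 229, 230, 234, 235, 240, 241, 258, 260, 263, 264, 283, 284, 322, 323] [169, 90, 146, 89, 167]
w18 300 [131, 135, 136, 152, 153, 184, 185, 217, 218, 230, 231, 242, 270, 271, 290, 327, 328] [164, 88, 169, 68, 168]
w18 330 [131, 135, 136, 152, 153, 184, 185, 217, 218, 229, 242, 264, 269, 270, 289, 290, 326, 327] [168, 89, 118, 90, 169]
150 [np.float64(141.3), np.float64(150.2), np.float64(180.0), np.float64(273.2)]
125 [np.float64(210.2), np.float64(216.9), np.float64(239.7), np.float64(301.0)]
100 [np.float64(263.5), np.float64(268.9), np.float64(287.3), np.float64(326.4)]
```

```bash
python3 -c "
from workcell import bot
print(bot.get_obs()['time'],bot.job_done())"
```

```text
the job is handed in; nothing more can be done
55.3 None
```

I handed the job in at 55.3 s: the backrest is on its stop, and by my last camera measurements the long, middle and short cases lean in their own grooves, label ends up and labels facing out. The jar, white box and dish were not touched. The job was accepted, but no verdict came back.

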